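# Pack the heating kit tray after a school chemistry practical

## Robot

A 7-joint arm with a two-finger parallel gripper is mounted at the origin on the work surface. World frame = base frame: x ahead of the robot, y to its left, z up, the work surface at z = 0. Lengths are in m, angles in rad, forces in N, time in s.
With the tool pointing down it reaches from about 0.4 to 0.875 m from the base axis. Payload 19.3 kg.
Tool frame: the origin (TCP) lies at the very end of the fingers, on their centre line; the grasp point (between the pads) lies 19 mm behind it; z points along the fingers, y is the direction in which the jaws open and shut (so a half turn about z gives the same grasp; the last joint's range is limited). The gripper opens to 85 mm and grips with 20 to 120 N. Pads are 22 mm wide; open, the fingers measure 114 mm over their backs; the gripper's body (76 mm by 85 mm) begins 54 mm behind the grasp point. The pads swing forward as they close: fully open they stand 13 mm farther back than shut.
Start: joints at [1.255, 0.521, -0.036, 1.599, 0.021, 1.021, -0.113], TCP at [0.152, -0.606, 0.231] pointing down, gripper open.
Joint ranges: [-2.91, 2.91], [-0.3, 2.13], [-1.5, 1.42], [0.17, 2.43], [-1.26, 4.41], [0.16, 1.93], [-2.52, 2.52]. Speed limits (rad/s): [1.89, 1.89, 2.39, 2.39, 3.01, 3.01, 3.01].

## Interface

Orientations are given as [roll, pitch, yaw] about the fixed x, y, z axes, in that order (R = Rz(yaw) Ry(pitch) Rx(roll)).
In Python, from workcell import bot gives the robot as it stands.
- The arm moves only by the tool apply_moves, never from a script. Its argument "commands" is a list of rows, each an object with "travel": the shift along the tool's x, y, z in m, a list of three; "twist": the turn, a rotation vector about the tool's x, y, z in degrees, a list of three; "claw": the finger opening in m, from 0 to 0.0854. A call has 1 to 10 rows; each row is the pose to reach, as a shift and turn from the pose commanded when the call began, along the tool's axes at that moment; what a row does not reach only later rows make up. A row lasts 1/10 s, in which the tool goes at most 50 mm and 8.59 degrees, less where a joint would pass 70% of its speed; a pose out of reach is approached as far as the arm can. A call with a gripper value outside its range is refused whole. The fingers move at their own pace and stop on an object; "force" is the grip in N (left out, the last holds). Time passes only in rows, so rows that repeat a pose let the fingers close. It gives the time, the measured TCP pose, the force and the opening at its end, in the units of the state.
- bot.observe(): the state, without advancing time (a new reading comes with each control period).
- bot.grab_frame(name): name is "side" or "top"; returns a dict with "frame" (400x640x3 uint8, blue, green, red), "fx", "fy", "cx", "cy" (pixels), "pose" (4x4, takes a point from camera to world coordinates). Camera axes: x right, y up, looking along -z (the intrinsics and any distortion apply to the point x, -y, -z); pixel columns grow to the right and rows downward; lengths in m; the calibration is good to about 2 mm. A picture is of the moment at which its call begins. There is no depth.
- bot.job_done(): hands the job in, once; it reports no verdict.
The state is a dict: "clock": time; "qpos": joint angles; "qd": joint speeds; "joint_efforts": joint torques, N m; "position": TCP position; "tool_rot": TCP orientation; "force": force on the tool from outside, world axes, zero at the start; "moment": the same for the moment, N m; "grip_width": finger opening in m.
Only numpy, scipy, OpenCV 4.12 (cv2) and the standard library are available. Lean on these libraries where they do the work, as an engineer would, in place of code of your own. Each camera call takes 0.05 s, during which the arm holds its last target.

## Task

Pack the heating kit for the next group: the spirit burner with the blue cap, the closed matchbox, the white boss head and the lidded crucible each go upright and fully down into the cut-out made for them in the purple tray. Set the glass and the porcelain down, do not drop them. Leave the hot burner with the bare wick and the half-open box of burnt matches where they are.

Things in the scene. Friction and masses are not known exactly. Their poses are not given: they have to be found in the camera images.
- burner: Spirit burner to be packed: squat clear pale-blue glass lamp, 68 mm diameter, with a brass collar and a BLUE cylindrical cap screwed on top (cap 26 mm diameter, from 40 to 66 mm above the underside; the glass shoulder below is up to 34 mm high, the 28 mm brass collar runs from 34 to 40 mm). About 150 g. Take it by the cap from above. Origin: centre of the underside, z up.
- matchbox: Closed matchbox to be packed: orange box with a cream label panel, 56 x 38 x 18 mm (x, y, z), lying flat. About 30 g. Origin: centre of the underside, x along the 56 mm length, z up. Pick it across the 38 mm width.
- boss: Boss head (clamp joint of a retort stand) to be packed: white enamelled bar-shaped casting 64 x 26 x 24 mm (x, y, z) with a rod slot near each end, and a steel wing screw standing out of each end, 84 mm long overall. About 160 g. Lies flat. Origin: centre of the underside, x along the length, z up. The plain block in the middle (26 mm long) is gripped across its 26 mm width.
- crucible: Lidded porcelain crucible to be packed: white, round, 43 mm diameter at the lid; its wall is 42 mm in diameter and upright from 14 to 33 mm above the underside and narrows below; lid up to 36 mm at the rim, small knob up to 45 mm. About 60 g. Origin: centre of the underside, z up.
- place_burner: Place for the burner: dark grey plastic module, 110 x 104 x 16 mm, with a LARGE ROUND yellow-floored cut-out, 84 mm diameter, 6 mm deep. Four such modules lie two by two, in any order, fixed in the purple tray (rim 20 mm above the table). Origin: centre of the module's underside, 3 mm above the table; cut-out centred on it, floor 10 mm and top 16 mm above the origin.
- place_matchbox: Place for the matchbox in the tray: dark grey module, 110 x 104 x 16 mm, with a rectangular yellow-floored cut-out, 72 mm along x by 54 along y, 6 mm deep, and a grey finger notch in each long side, 36 mm wide, reaching 46 mm from the centre. Origin: centre of the underside, 3 mm above the table; cut-out centred on it, floor 10 mm and top 16 mm above the origin. The matchbox lies in it lengthwise along x, either way round.
- place_boss: Place for the boss head in the tray: dark grey module, 110 x 104 x 16 mm, with a LONG NARROW yellow-floored cut-out, 100 mm along x by 42 along y, 6 mm deep, and a grey finger notch in each long side, 36 mm wide, reaching 46 mm from the centre. Origin: centre of the underside, 3 mm above the table; cut-out centred on it, floor 10 mm and top 16 mm above the origin. The boss head lies in it lengthwise along x, either way round.
- place_crucible: Place for the crucible in the purple tray: dark grey module, 110 x 104 x 16 mm, with a SMALL ROUND yellow-floored cut-out, 58 mm diameter, 6 mm deep. Origin: centre of the underside (3 mm above the table); cut-out centred on it, floor 10 mm and top 16 mm above the origin.
- burner_bare: Look-alike to be left alone: the same glass spirit burner, 68 mm diameter, but WITHOUT cap, a white wick holder and a bare black wick showing (58 mm high): still hot. Origin: centre of the underside.
- matchbox_open: Look-alike to be left alone: the same orange matchbox, but with its pale drawer half pulled out at one end and burnt matches in it; 85 x 38 x 18 mm overall, loose. Origin: centre of the underside, x along the length towards the open drawer.
Mind the look-alikes: they are no part of the job. Of the things like the crucible, leave any that is black, orange or red; of the rest the smaller one is meant.

How it is judged:
By the outcome, as a careful person would: the job done as asked, in the order asked, and still so for the second after the job is handed in, with the robot touching nothing.
It also fails if it takes over 109 s, if anything falls off the work surface, if the arm or the gripper's body presses on something with over 40 N, if the wrist force passes 120 N, or if a joint passes its speed limit or range.

## Working session

There is one attempt and no reset: what is moved stays moved. The work goes in short steps, Python scripts to look and compute and a tool call to move; the robot and the scene stay as the last step left them, time stands still between calls to the robot, and variables do not carry over. Pictures are saved under pics/ and viewed, and the job is handed in when it is done.

Besides the shell and the picture viewer there is one more tool, called as name([rows], argument=value, ...), one row to a line, values as JSON. apply_moves: Moves the arm, as the interface text tells. Its arguments: {"type":"object","properties":{"commands":{"type":"array"},"force":{"type":"number"}},"required":["commands"]}

```bash
mkdir -p pics; ls; python3 - <<'E'
from workcell import bot
import cv2,numpy as np
s=bot.observe()
print({k:np.round(v,3).tolist() for k,v in s.items()})
for n in("side","top"):
    f=bot.grab_frame(n); cv2.imwrite(f"pics/{n}0.png",f["frame"])
    print(n,[f[k] for k in f if k not in("frame","pose")],np.round(f["pose"],4).tolist(),f.keys())
E
```

```text
pics
{'clock': 0.0, 'qpos': [1.255, 0.522, -0.036, 1.6, 0.021, 1.021, -0.113], 'qd': [0.0, -0.0, 0.001, 0.001, -0.0, -0.001, 0.0], 'joint_efforts': [0.0, -92.709, 1.981, -36.994, 0.018, 0.008, 0.0], 'position': [0.152, -0.606, 0.231], 'tool_rot': [-3.14, 0.0, 0.246], 'force': [-0.542, -0.964, -0.085], 'moment': [0.034, -0.016, 0.03], 'grip_width': 0.085}
side [416.96545389381953, 416.96545389381953, 324.7738981630166, 202.09636188519895] [[-0.999, 0.0348, -0.0273, 0.3842], [-0.0442, -0.7515, 0.6583, 0.6606], [0.0024, 0.6589, 0.7523, 0.7849], [0.0, 0.0, 0.0, 1.0]] dict_keys(['frame', 'fx', 'fy', 'cx', 'cy', 'pose'])
top [408.53479474135565, 408.53479474135565, 319.7093864747688, 202.65790888160947] [[0.0584, 0.9731, -0.2229, 0.2281], [-0.9983, 0.0565, -0.015, 0.0049], [-0.002, 0.2234, 0.9747, 0.8677], [0.0, 0.0, 0.0, 1.0]] dict_keys(['frame', 'fx', 'fy', 'cx', 'cy', 'pose'])
```

View pics/side0.png

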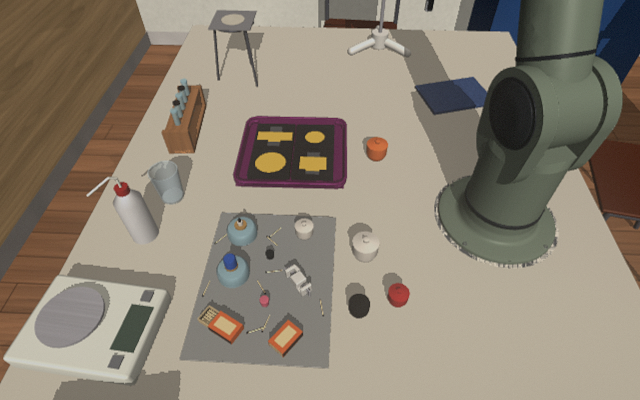

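View pics/top0.png

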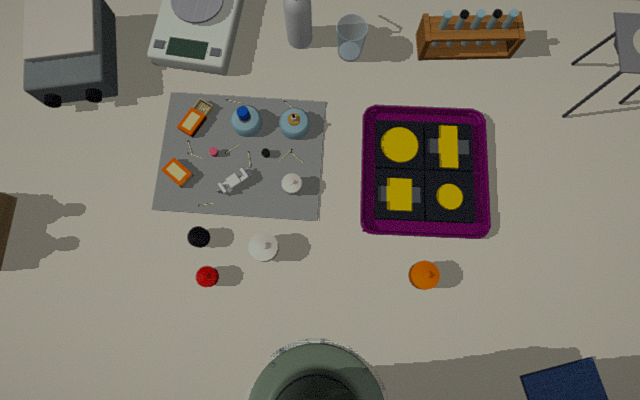

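Top view: the capped burner is at (245,118) and the bare burner at (294,122). The closed box is at (177,172), the open box at (195,118), and the boss at (233,181). There are two white crucibles, at (292,183) and (263,247). The tray centre is near (426,171). Next I'll measure and enlarge.

```bash
cat > h.py <<'E'
import numpy as np,cv2
from workcell import bot
def ray(f,u,v):
    d=np.array([(u-f["cx"])/f["fx"],-(v-f["cy"])/f["fy"],-1.]); P=np.array(f["pose"])
    return P[:3,3],P[:3,:3]@d
def pl(f,u,v,z):
    o,d=ray(f,u,v); return o+d*(z-o[2])/d[2]
def proj(f,p):
    P=np.array(f["pose"]); c=P[:3,:3].T@(np.asarray(p)-P[:3,3])
    return f["cx"]+f["fx"]*c[0]/-c[2], f["cy"]-f["fy"]*c[1]/-c[2]
def tri(rs):
    A=np.zeros((3,3));b=np.zeros(3)
    for o,d in rs:
        d=d/np.linalg.norm(d);M=np.eye(3)-np.outer(d,d);A+=M;b+=M@o
    return np.linalg.solve(A,b)
def comps(m,amin=30):
    n,l,s,c=cv2.connectedComponentsWithStats(m.astype(np.uint8),connectivity=8)
    return [(c[i],s[i],l==i) for i in range(1,n) if s[i][4]>=amin]
E
python3 - <<'E'
from h import *
T=cv2.imread("pics/top0.png");S=cv2.imread("pics/side0.png")
cv2.imwrite("pics/top_mat.png",cv2.resize(T[85:295,145:345],None,fx=2.8,fy=2.8,interpolation=cv2.INTER_CUBIC))
cv2.imwrite("pics/side_mat.png",cv2.resize(S[200:370,180:420],None,fx=3.3,fy=3.3,interpolation=cv2.INTER_CUBIC))
ft=bot.grab_frame("top");fs=bot.grab_frame("side")
import pickle;pickle.dump((ft,fs),open("f0.pkl","wb"))
for n,f,I in(("top",ft,T),("side",fs,S)):
    H=cv2.cvtColor(I,cv2.COLOR_BGR2HSV)
    for nm,lo,hi in(("yellow",(22,150,120),(35,255,255)),("blue",(105,180,60),(125,255,255)),("orange",(3,150,120),(18,255,255)),("white",(0,0,165),(40,25,255))):
        for c,s,m in comps(cv2.inRange(H,lo,hi)>0,40):
            if s[4]>5000: continue
            r=cv2.minAreaRect(np.argwhere(m)[:,::-1].astype(np.float32))
            print(n,nm,np.round(c,1),s[4],np.round(r[1],1),round(r[2]),np.round(pl(f,*c,0.013 if nm=="yellow" else .018),4)[:2])
E
```

```text
top yellow [448.1 146.3] 748 [42. 19.] 90 [ 0.568  -0.2585]
top yellow [399.4 144.2] 993 [34. 36.] 90 [ 0.5667 -0.1506]
top yellow [399.2 193.8] 782 [32. 24.] 90 [ 0.4531 -0.1519]
top yellow [449.5 196.1] 502 [24. 25.] 90 [ 0.4543 -0.2602]
top blue [242.8 112.9] 124 [13.9 10.3] 63 [0.619  0.2025]
top orange [435.2  28.6] 40 [8. 6.] 0 [ 0.8594 -0.2298]
top orange [472.7  35.1] 510 [ 8.9 92.1] 88 [ 0.847  -0.3178]
top orange [482.2  53.9] 119 [ 2.9 47.1] 88 [ 0.7988 -0.3387]
top orange [190.6 121. ] 238 [16. 26.] 37 [0.5928 0.3174]
top orange [176.1 171. ] 256 [24.9 17.9] 42 [0.4747 0.3337]
top orange [424.3 274.8] 677 [29.7 28. ] 31 [ 0.2834 -0.205 ]
top white [232.3 180. ] 51 [8.9 9.2] 56 [0.4616 0.2095]
top white [290.9 188.1] 45 [13.  6.] 0 [0.4509 0.0817]
top white [262.3 254.9] 95 [14.7 13.6] 34 [0.3046 0.1303]
side orange [376.8 148.2] 373 [22. 20.] 90 [ 0.2773 -0.2146]
side orange [226.5 327.1] 356 [29.9 21.4] 36 [0.5877 0.3196]
side orange [285.2 336.7] 311 [19.2 29.9] 42 [0.4723 0.3337]
side white [164.8  39.6] 111 [12. 24.] 90 [ 1.0395 -0.7829]
side white [179.9  35.2] 61 [ 9.5 14. ] 84 [ 0.9927 -0.8179]
side white [389.5  42.8] 158 [28. 16.] 8 [ 0.2087 -0.7996]
side white [361.8  44.6] 121 [ 6.2 26.4] 66 [ 0.3106 -0.7811]
side white [131.  218.6] 794 [54.2 19.3] 70 [0.8664 0.0623]
side white [291.1 269. ] 46 [ 6.4 12.2] 56 [0.4758 0.1833]
side white [298.3 278.7] 94 [13.7 12.5] 51 [0.4582 0.2062]
side white [ 54.  288.7] 114 [11.4 28.8] 40 [0.96  0.253]
side white [126.2 295.3] 290 [33.7 24. ] 8 [0.8058 0.2611]
side white [156.1 303.5] 97 [10.4 35.4] 24 [0.7392 0.2763]
side white [114.  318.2] 241 [17.9 28.6] 27 [0.8119 0.3113]
side white [ 72.6 357.2] 2245 [132.9  53. ] 9 [0.8592 0.3903]
```

View pics/top_mat.png

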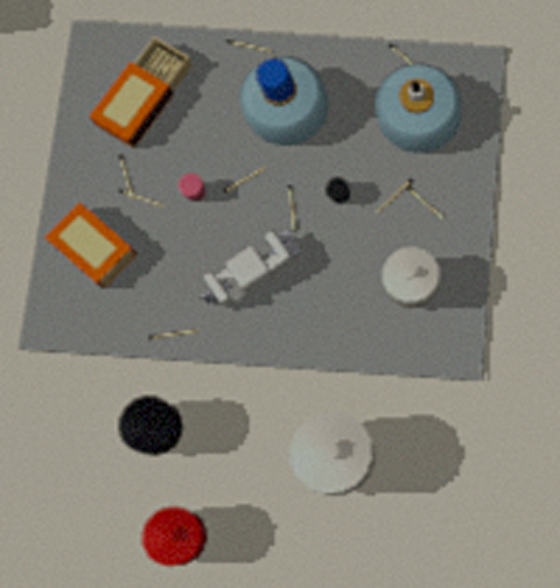

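View pics/side_mat.png

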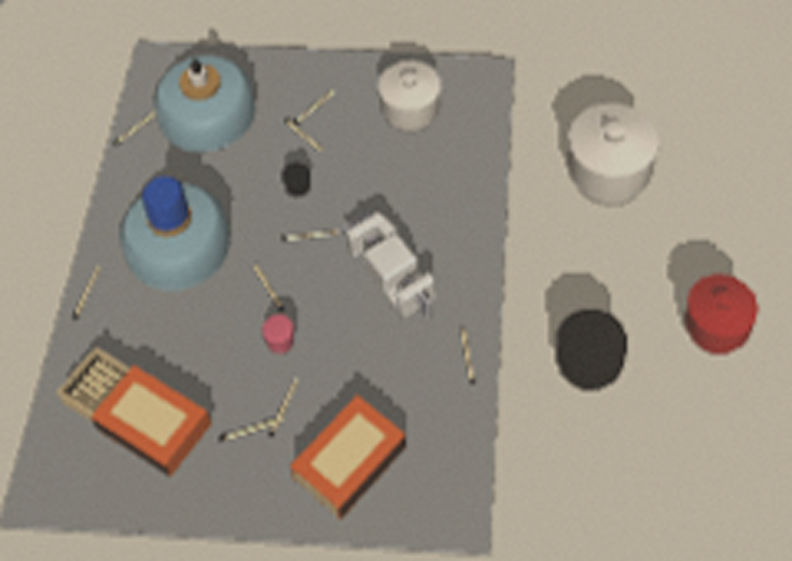

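The smaller white crucible at top (292,183), on the mat, is the one meant. The other white one at (263,247) is clearly larger, and the remaining three are black, red and orange. Next I'll get the exact poses.

```bash
cat > meas.py <<'E'
from h import *
import pickle
ft,fs=pickle.load(open("f0.pkl","rb"))
F={"top":ft,"side":fs}
def hsv(f): return cv2.cvtColor(cv2.resize(f["frame"],None,fx=1,fy=1),cv2.COLOR_BGR2HSV)
def near(ms,u,v): return min(ms,key=lambda t:np.hypot(t[0][0]-u,t[0][1]-v))
# mat-relative brightness for white things
def white(f,u,v,r,thr=150):
    g=f["frame"].max(2); m=np.zeros(g.shape,bool)
    m[int(v-r):int(v+r),int(u-r):int(u+r)]=1
    return near(comps((g>thr)&m,30),u,v)
E
python3 - <<'E'
from meas import *
# burner cap
R=[]
for n,f in F.items():
    c,s,m=near(comps(cv2.inRange(hsv(f),(105,150,40),(125,255,255))>0,40),*((243,113) if n=="top" else (231,263)))
    R.append(ray(f,*c)); print("cap",n,c,s, "planes z53",pl(f,*c,.053)[:2])
print("cap tri",tri(R))
# crude clear glass: body outline
for n,p in(("top",((245,118),(294,122))),("side",((233,268),(242,229)))):
    f=F[n];H=hsv(f)
    for q in p:
        m=cv2.inRange(H,(88,50,60),(104,200,255))>0
        c,s,mm=near(comps(m,100),*q);print("glass",n,c,s, pl(f,*c,.02)[:2])
# label panels
for n,ps in(("top",((177,172),(195,118))),("side",((286,337),(225,326)))):
    f=F[n];H=hsv(f)
    for q in ps:
        m=cv2.inRange(H,(15,40,150),(32,170,255))>0
        c,s,mm=near(comps(m,20),*q)
        pts=np.argwhere(mm)[:,::-1]; w=np.array([pl(f,*t,.018)[:2] for t in pts])
        r=cv2.minAreaRect((w*1000).astype(np.float32));print("label",n,c,s[4],np.round(r,1).tolist() if 0 else r)
        m2=cv2.inRange(H,(3,90,60),(32,255,255))>0
        c,s,mm=near(comps(m2,60),*q);pts=np.argwhere(mm)[:,::-1]; w=np.array([pl(f,*t,.018)[:2] for t in pts])
        print("   box",c,s[4],cv2.minAreaRect((w*1000).astype(np.float32)))
for n,q in(("top",(233,181)),("side",(300,279))):
    f=F[n]
    c,s,mm=white(f,*q,20)
    pts=np.argwhere(mm)[:,::-1]; w=np.array([pl(f,*t,.024)[:2] for t in pts])
    print("boss",n,c,s,cv2.minAreaRect((w*1000).astype(np.float32)))
for n,q in(("top",(292,183)),("side",(304,228))):
    f=F[n]
    c,s,mm=white(f,*q,16,145)
    print("cruc",n,c,s,pl(f,*c,.033)[:2])
E
```

```text
cap top [242.94326241 113.0070922 ] [237 106  13  15 141] planes z53 [0.6027001  0.19411192]
cap side [507.04330176  16.17320704] [490   0  31  44 739] planes z53 [-0.24608102 -0.95972048]
cap tri [0.26672523 0.10842163 0.58198576]
glass top [247.18019802 122.87920792] [231 106  31  31 505] [0.59473846 0.18995759]
glass top [294.11209964 124.38967972] [279 108  31  31 562] [0.59715776 0.08522639]Traceback (most recent call last):
  File "<stdin>", line 13, in <module>
  File "meas.py", line 6, in near
    def near(ms,u,v): return min(ms,key=lambda t:np.hypot(t[0][0]-u,t[0][1]-v))
                             ~~~^^^^^^^^^^^^^^^^^^^^^^^^^^^^^^^^^^^^^^^^^^^^^^^
ValueError: min() iterable argument is empty
```

```bash
python3 - <<'E'
from meas import *
H=hsv(fs);print("side cap px",H[262,230],H[258,228],"glass",H[275,233],H[280,225])
H2=hsv(ft);print("top glass",H2[125,246])
R=[]
for n,f in F.items():
    m=cv2.inRange(hsv(f),(105,150,40),(130,255,255))>0
    k=np.zeros_like(m); u,v=((243,113) if n=="top" else (230,262)); k[v-15:v+15,u-15:u+15]=1
    cs=comps(m&k,30); print(n,[(c,s) for c,s,_ in cs])
    c=cs[0][0];R.append(ray(f,*c)); print(pl(f,*c,.053)[:2])
if len(R)==2: print(tri(R))
for n,p in(("top",((177,172),(195,118))),("side",((286,337),(225,326)))):
    f=F[n];Hh=hsv(f)
    for q in p:
        m=cv2.inRange(Hh,(15,40,150),(32,170,255))>0
        k=np.zeros_like(m);k[q[1]-22:q[1]+22,q[0]-22:q[0]+22]=1
        for nm,mk in(("label",m),("box",cv2.inRange(Hh,(3,90,60),(32,255,255))>0)):
            c,s,mm=near(comps(mk&k,20),*q)
            pts=np.argwhere(mm)[:,::-1]; w=np.array([pl(f,*t,.018)[:2] for t in pts])
            print(nm,n,c,s[4],cv2.minAreaRect((w*1000).astype(np.float32)))
for n,q in(("top",(233,181)),("side",(300,279))):
    f=F[n]
    c,s,mm=white(f,*q,22)
    pts=np.argwhere(mm)[:,::-1]; w=np.array([pl(f,*t,.024)[:2] for t in pts])
    print("boss",n,c,s,cv2.minAreaRect((w*1000).astype(np.float32)))
for n,q in(("top",(292,183)),("side",(304,228))):
    f=F[n]
    c,s,mm=white(f,*q,16,145)
    print("cruc",n,c,s,pl(f,*c,.033)[:2])
E
```

```text
side cap px [112 148 150] [111 149 142] glass [ 90  36 155] [ 94  38 149]
top glass [ 95  51 144]
top [(array([242.94326241, 113.0070922 ]), array([237, 106,  13,  15, 141], dtype=int32))]
[0.6027001  0.19411192]
side []Traceback (most recent call last):
  File "<stdin>", line 9, in <module>
IndexError: list index out of range
```

```bash
python3 - <<'E'
from meas import *
R=[]
for n,f in F.items():
    m=cv2.inRange(hsv(f),(105,110,40),(130,255,255))>0
    k=np.zeros_like(m); u,v=((243,113) if n=="top" else (230,262)); k[v-15:v+15,u-15:u+15]=1
    c,s,_=near(comps(m&k,30),u,v);R.append(ray(f,*c)); print(n,c,s,pl(f,*c,.053)[:2])
print(tri(R))
for n,p in(("top",((246,121),(294,124))),("side",((233,270),(242,231)))):
    f=F[n];H=hsv(f)
    for q in p:
        m=cv2.inRange(H,(80,30,60),(104,200,255))>0
        k=np.zeros_like(m);k[q[1]-22:q[1]+22,q[0]-22:q[0]+22]=1
        c,s,mm=near(comps(m&k,100),*q)
        e,r=cv2.minEnclosingCircle(np.argwhere(mm)[:,::-1].astype(np.float32));print("glass",n,c,s,e,r,pl(f,*e,.02)[:2])
for n,p in(("top",((177,172),(195,118))),("side",((286,337),(225,326)))):
    f=F[n];Hh=hsv(f)
    for q in p:
        m=cv2.inRange(Hh,(15,40,150),(32,170,255))>0
        k=np.zeros_like(m);k[q[1]-22:q[1]+22,q[0]-22:q[0]+22]=1
        for nm,mk in(("label",m),("box",cv2.inRange(Hh,(3,90,60),(32,255,255))>0)):
            c,s,mm=near(comps(mk&k,20),*q)
            pts=np.argwhere(mm)[:,::-1]; w=np.array([pl(f,*t,.018)[:2] for t in pts])
            print(nm,n,c,s[4],cv2.minAreaRect((w*1000).astype(np.float32)))
for n,q in(("top",(233,181)),("side",(300,279))):
    f=F[n]
    c,s,mm=white(f,*q,22)
    pts=np.argwhere(mm)[:,::-1]; w=np.array([pl(f,*t,.024)[:2] for t in pts])
    print("boss",n,c,s,cv2.minAreaRect((w*1000).astype(np.float32)))
for n,q in(("top",(292,183)),("side",(304,228)),("top",(263,247)),("side",(365,246))):
    f=F[n]
    c,s,mm=white(f,*q,20,145)
    print("cruc",n,c,s,pl(f,*c,.033)[:2])
E
```

```text
top [242.88513514 113.11486486] [237 106  13  15 148] [0.60244304 0.19421186]
side [229.55769231 261.00641026] [223 254  14  15 156] [0.60093445 0.19161621]
[0.60045173 0.19349798 0.05623646]
glass top [246.9829932  122.61734694] [231 105  31  32 588] (246.051025390625, 120.56122589111328) 16.024032592773438 [0.6001287  0.19301994]
glass top [294.1509434  124.14150943] [279 108  31  32 636] (293.90118408203125, 123.47006225585938) 16.003948211669922 [0.59932378 0.08585478]
glass side [232.98911071 273.72958258] [218 256  31  31 551] (232.60345458984375, 271.3448181152344) 16.139598846435547 [0.5991797  0.19598983]
glass side [241.53433476 232.81545064] [228 218  27  27 466] (241.6072998046875, 230.84017944335938) 14.343469619750977 [0.59899828 0.08783335]
label top [175.81725888 170.96954315] 197 ((475.13568115234375, 334.6962890625), (41.119415283203125, 22.99559211730957), 52.78907775878906)
box top [177.56824513 172.54317549] 359 ((472.2744140625, 330.81048583984375), (64.08470916748047, 39.463069915771484), 52.710575103759766)
label top [190.49132948 120.42774566] 173 ((594.48468
[... 759 characters left out ...]
 65.02029418945312), 61.208194732666016)
boss top [231.63636364 180.07438017] [222 173  18  14 121] ((457.173828125, 212.1653594970703), (22.545560836791992, 33.25495529174805), 39.034244537353516)
boss side [297.86688312 278.96753247] [285 265  26  31 308] ((457.4681091308594, 211.0289306640625), (31.238609313964844, 72.6305923461914), 40.6949577331543)
cruc top [290.76752768 182.5498155 ] [282 173  19  20 271] [0.45909475 0.08149525]
cruc side [303.89419795 228.00341297] [294 219  20  21 293] [0.45541755 0.08303195]
cruc top [259.7946027  246.05247376] [ 243  227   40   40 1334] [0.32090123 0.13478787]
cruc side [366.1214178  247.35143288] [ 345  226   40   40 1326] [0.31520514 0.13003937]
```

```bash
cat > mv.py <<'E'
import sys
from h import *
from scipy.spatial.transform import Rotation as R
def go(x,y,z,yaw_deg,base=None):
    s=bot.observe(); p=np.array(s["position"]);r=R.from_euler("xyz",s["tool_rot"])
    g=R.from_euler("xyz",[np.pi,0,np.deg2rad(yaw_deg)])
    t=r.inv().apply(np.array([x,y,z])-p); w=np.rad2deg((r.inv()*g).as_rotvec())
    print("travel",np.round(t,4).tolist(),"twist",np.round(w,2).tolist(),"| pos",np.round(p,4).tolist(),"rot",np.round(s["tool_rot"],4).tolist(),"q",np.round(s["qpos"],2).tolist(),"F",np.round(s["force"],1).tolist(),"g",round(float(s["grip_width"]),4),"t",s["clock"])
if __name__=="__main__": go(*map(float,sys.argv[1:5]))
E
python3 - <<'E'
from meas import *
H=hsv(fs);m=cv2.inRange(H,(18,110,120),(38,255,255))>0
m[:110]=0;m[195:]=0;m[:,:235]=0;m[:,350:]=0
for c,s,mm in comps(m,40): print(c,s,np.round(pl(fs,*c,.013)[:2],4))
f=ft;H=hsv(f);m=cv2.inRange(H,(22,150,120),(35,255,255))>0
for c,s,mm in comps(m,200):
    w=np.array([pl(f,*t,.013)[:2]*1000 for t in np.argwhere(mm)[:,::-1]]);print("top",np.round(c),np.round(w.min(0)),np.round(w.max(0)),np.round((w.min(0)+w.max(0))/2,1),cv2.minAreaRect(w.astype(np.float32))[2])
print("block",tri([ray(ft,232.5,180.7),ray(fs,297.6,279.4)]))
E
python3 mv.py 0.5 -0.2 0.2 0;python3 mv.py 0.6 0.193 0.16 0
```

```text
[274.68253968 136.05079365] [257 131  36  11 315] [ 0.5662 -0.2587]
[314.32275132 136.53439153] [305 131  20  12 189] [ 0.453  -0.2619]
[269.94297352 161.9185336 ] [255 152  31  21 491] [ 0.5657 -0.1514]
[312.53185596 163.11080332] [299 156  28  15 361] [ 0.4511 -0.1521]
top [448. 146.] [ 520. -278.] [ 618. -236.] [ 569.1 -257.3] 89.05931091308594
top [399. 144.] [ 527. -190.] [ 608. -110.] [ 567.4 -149.8] 44.862571716308594
top [399. 194.] [ 418. -178.] [ 489. -125.] [ 453.5 -151.4] 0.4930853247642517
top [449. 196.] [ 428. -287.] [ 482. -233.] [ 454.6 -260.1] 3.3181228637695312
block [0.4596049  0.20867436 0.01915668]
travel [0.4363, -0.3091, 0.0311] twist [-0.04, 0.01, 14.09] | pos [0.152, -0.606, 0.2309] rot [-3.1409, 0.0, 0.2458] q [1.25, 0.52, -0.04, 1.6, 0.02, 1.02, -0.11] F [-0.6, 0.2, 0.1] g 0.0854 t 0.2
travel [0.629, -0.6659, 0.0714] twist [-0.04, 0.01, 14.09] | pos [0.152, -0.606, 0.2309] rot [-3.1409, 0.0, 0.2458] q [1.25, 0.52, -0.04, 1.6, 0.02, 1.02, -0.11] F [-0.6, 0.2, 0.1] g 0.0854 t 0.2
```

apply_moves([
  {"travel": [0.1,-0.07,0.0],"twist": [0,0,3],"claw": 0.05},
  {"travel": [0.2,-0.14,0.0],"twist": [0,0,6],"claw": 0.05},
  {"travel": [0.3,-0.21,0.0],"twist": [0,0,9],"claw": 0.05},
  {"travel": [0.436,-0.309,0.03],"twist": [0,0,14.1],"claw": 0.05},
  {"travel": [0.436,-0.309,0.03],"twist": [0,0,14.1],"claw": 0.05},
  {"travel": [0.436,-0.309,0.03],"twist": [0,0,14.1],"claw": 0.05},
  {"travel": [0.436,-0.309,0.03],"twist": [0,0,14.1],"claw": 0.05},
  {"travel": [0.436,-0.309,0.03],"twist": [0,0,14.1],"claw": 0.05},
  {"travel": [0.436,-0.309,0.03],"twist": [0,0,14.1],"claw": 0.05},
  {"travel": [0.436,-0.309,0.03],"twist": [0,0,14.1],"claw": 0.05},
], force=40)

```text
clock: 1.2
position: [0.4778, -0.2257, 0.204]
tool_rot: [3.141, -0.0, -0.0]
force: [1.4, -1.0, 0.1]
grip_width: 0.0502
```

```bash
python3 mv.py 0.6 0.193 0.12 0
```

```text
travel [0.122, -0.4187, 0.084] twist [0.01, -0.01, -0.03] | pos [0.4778, -0.2257, 0.204] rot [3.1414, -0.0003, -0.0004] q [0.42, 0.4, -0.12, 1.88, 0.06, 0.86, -1.3] F [1.4, -1.0, 0.1] g 0.0502 t 1.2
```

apply_moves([
  {"travel": [0.11,-0.39,0.08],"twist": [0,0,0],"claw": 0.05},
  {"travel": [0.11,-0.39,0.08],"twist": [0,0,0],"claw": 0.05},
  {"travel": [0.11,-0.39,0.08],"twist": [0,0,0],"claw": 0.05},
  {"travel": [0.11,-0.39,0.08],"twist": [0,0,0],"claw": 0.05},
  {"travel": [0.11,-0.39,0.08],"twist": [0,0,0],"claw": 0.05},
  {"travel": [0.11,-0.39,0.08],"twist": [0,0,0],"claw": 0.05},
  {"travel": [0.11,-0.39,0.08],"twist": [0,0,0],"claw": 0.05},
  {"travel": [0.11,-0.39,0.08],"twist": [0,0,0],"claw": 0.05},
  {"travel": [0.11,-0.39,0.08],"twist": [0,0,0],"claw": 0.05},
  {"travel": [0.11,-0.39,0.08],"twist": [0,0,0],"claw": 0.05},
])

```text
clock: 2.2
position: [0.5864, 0.1653, 0.1231]
tool_rot: [-3.141, 0.001, 0.003]
force: [0.2, -1.0, -0.3]
grip_width: 0.0503
```

apply_moves([
  {"travel": [0,0,0],"twist": [0,0,0],"claw": 0.05},
  {"travel": [0,0,0],"twist": [0,0,0],"claw": 0.05},
  {"travel": [0,0,0],"twist": [0,0,0],"claw": 0.05},
])

```text
clock: 2.5
position: [0.5871, 0.1612, 0.1245]
tool_rot: [3.141, -0.0, -0.002]
force: [0.4, -0.5, 0.0]
grip_width: 0.0503
```

```bash
python3 mv.py 0.6 0.193 0.044 0; python3 - <<'E'
from h import *
f=bot.grab_frame("side");cv2.imwrite("pics/s1.png",cv2.resize(f["frame"][140:360,120:400],None,fx=2.6,fy=2.6))
E
```

```text
travel [0.0128, -0.0319, 0.0804] twist [0.02, -0.02, -0.12] | pos [0.5871, 0.1612, 0.1245] rot [3.1413, -0.0004, -0.0021] q [-0.26, 0.62, -0.15, 1.73, 0.12, 0.8, -2.04] F [0.4, -0.5, 0.0] g 0.0503 t 2.5
```

View pics/s1.png

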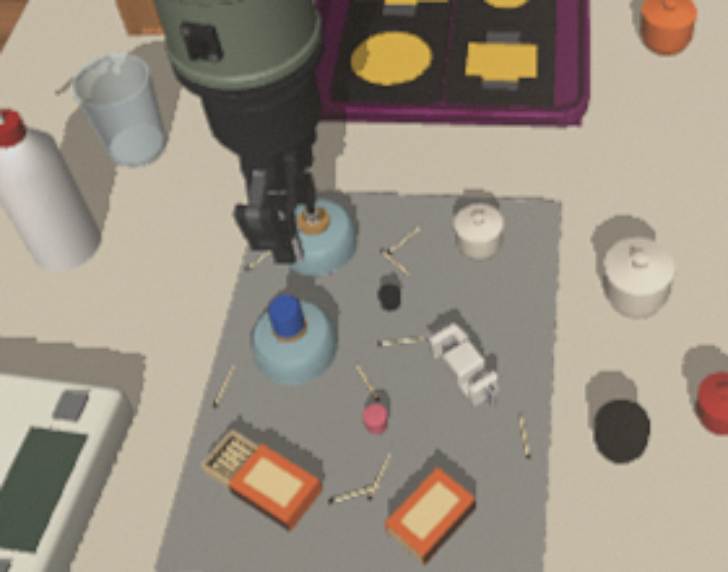

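Side view: the gripper hangs above and between the burners, and the blue cap at crop (288,315) is free. I'll align first, then descend.

apply_moves([
  {"travel": [0.013,-0.032,0],"twist": [0,0,0],"claw": 0.05},
  {"travel": [0.013,-0.032,0],"twist": [0,0,0],"claw": 0.05},
  {"travel": [0.013,-0.032,0.02],"twist": [0,0,0],"claw": 0.05},
  {"travel": [0.013,-0.032,0.04],"twist": [0,0,0],"claw": 0.05},
  {"travel": [0.013,-0.032,0.06],"twist": [0,0,0],"claw": 0.05},
  {"travel": [0.013,-0.032,0.07],"twist": [0,0,0],"claw": 0.05},
  {"travel": [0.013,-0.032,0.08],"twist": [0,0,0],"claw": 0.05},
  {"travel": [0.013,-0.032,0.08],"twist": [0,0,0],"claw": 0.05},
  {"travel": [0.013,-0.032,0.08],"twist": [0,0,0],"claw": 0.05},
])

```text
clock: 3.45
position: [0.6002, 0.1946, 0.0446]
tool_rot: [-3.141, -0.001, -0.0]
force: [0.6, 0.1, -0.2]
grip_width: 0.05
```

apply_moves([
  {"travel": [0,0,0],"twist": [0,0,0],"claw": 0.0},
  {"travel": [0,0,0],"twist": [0,0,0],"claw": 0.0},
  {"travel": [0,0,0],"twist": [0,0,0],"claw": 0.0},
  {"travel": [0,0,0],"twist": [0,0,0],"claw": 0.0},
  {"travel": [0,0,0],"twist": [0,0,0],"claw": 0.0},
  {"travel": [0,0,0],"twist": [0,0,0],"claw": 0.0},
  {"travel": [0,0,0],"twist": [0,0,0],"claw": 0.0},
])

```text
clock: 4.15
position: [0.6003, 0.1947, 0.0448]
tool_rot: [-3.141, -0.001, -0.0]
force: [-0.2, -1.1, 6.3]
grip_width: 0.0246
```

```bash
python3 mv.py 0.6 0.193 0.15 0; python3 - <<'E'
from h import *
f=bot.grab_frame("side");cv2.imwrite("pics/s2.png",cv2.resize(f["frame"][180:340,140:340],None,fx=3.5,fy=3.5))
E
```

```text
travel [-0.0002, 0.0016, -0.1052] twist [-0.02, -0.06, -0.03] | pos [0.6003, 0.1947, 0.0448] rot [-3.1412, -0.001, -0.0005] q [-0.32, 0.77, -0.13, 1.7, 0.15, 0.68, -2.1] F [-0.2, -1.1, 6.3] g 0.0246 t 4.15
```

View pics/s2.png

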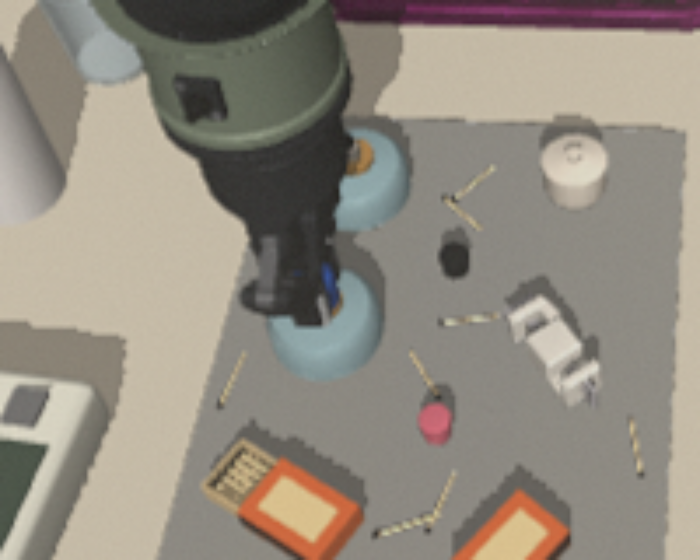

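Grip width is 24.6 mm, so the cap is held. Lift and carry.

apply_moves([
  {"travel": [0,0,-0.02],"twist": [0,0,0],"claw": 0.0},
  {"travel": [0,0,-0.05],"twist": [0,0,0],"claw": 0.0},
  {"travel": [0,0,-0.08],"twist": [0,0,0],"claw": 0.0},
  {"travel": [-0.005,0.04,-0.09],"twist": [0,0,0],"claw": 0.0},
  {"travel": [-0.01,0.08,-0.09],"twist": [0,0,0],"claw": 0.0},
  {"travel": [-0.015,0.12,-0.09],"twist": [0,0,0],"claw": 0.0},
  {"travel": [-0.02,0.16,-0.09],"twist": [0,0,0],"claw": 0.0},
  {"travel": [-0.025,0.2,-0.09],"twist": [0,0,0],"claw": 0.0},
  {"travel": [-0.03,0.24,-0.09],"twist": [0,0,0],"claw": 0.0},
  {"travel": [-0.034,0.28,-0.09],"twist": [0,0,0],"claw": 0.0},
])

```text
clock: 5.2
position: [0.5654, -0.087, 0.1344]
tool_rot: [3.142, -0.0, -0.0]
force: [0.1, 0.0, -1.5]
grip_width: 0.0246
```

apply_moves([
  {"travel": [0,0.03,0],"twist": [0,0,0],"claw": 0.0},
  {"travel": [0,0.05,0],"twist": [0,0,0],"claw": 0.0},
  {"travel": [0,0.062,0],"twist": [0,0,0],"claw": 0.0},
  {"travel": [0,0.066,0],"twist": [0,0,0],"claw": 0.0},
  {"travel": [0,0.066,0],"twist": [0,0,0],"claw": 0.0},
  {"travel": [0,0.066,0],"twist": [0,0,0],"claw": 0.0},
  {"travel": [0,0.066,0],"twist": [0,0,0],"claw": 0.0},
])

```text
clock: 5.9
position: [0.566, -0.1502, 0.1341]
tool_rot: [-3.141, -0.0, 0.001]
force: [0.3, 0.4, -2.5]
grip_width: 0.0247
```

```bash
python3 mv.py 0.566 -0.151 0.058 0.7; python3 - <<'E'
from h import *
f=bot.grab_frame("side");cv2.imwrite("pics/s3.png",cv2.resize(f["frame"][60:260,160:400],None,fx=3,fy=3))
E
```

```text
travel [0.0, 0.0008, 0.0761] twist [-0.02, -0.0, -0.63] | pos [0.566, -0.1502, 0.1341] rot [-3.1412, -0.0, 0.0012] q [0.26, 0.58, -0.15, 1.79, 0.12, 0.78, -1.51] F [0.3, 0.4, -2.5] g 0.0247 t 5.9
```

View pics/s3.png

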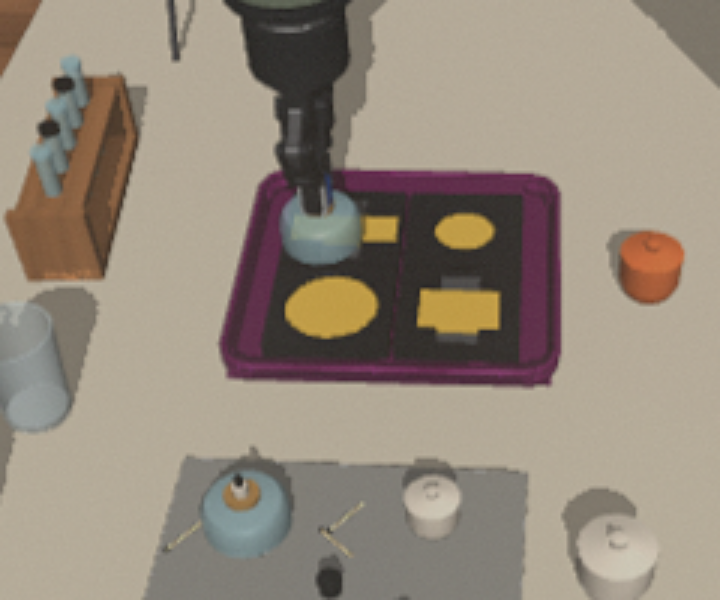

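The burner hangs upright over the large round cut-out. Setting it down slowly.

apply_moves([
  {"travel": [0,0.001,0.02],"twist": [0,0,0],"claw": 0.0},
  {"travel": [0,0.001,0.04],"twist": [0,0,0],"claw": 0.0},
  {"travel": [0,0.001,0.055],"twist": [0,0,0],"claw": 0.0},
  {"travel": [0,0.001,0.064],"twist": [0,0,0],"claw": 0.0},
  {"travel": [0,0.001,0.069],"twist": [0,0,0],"claw": 0.0},
  {"travel": [0,0.001,0.072],"twist": [0,0,0],"claw": 0.0},
  {"travel": [0,0.001,0.074],"twist": [0,0,0],"claw": 0.0},
  {"travel": [0,0.001,0.075],"twist": [0,0,0],"claw": 0.0},
  {"travel": [0,0.001,0.075],"twist": [0,0,0],"claw": 0.0},
])

```text
clock: 6.85
position: [0.566, -0.1525, 0.0593]
tool_rot: [3.141, -0.0, -0.0]
force: [-0.4, 0.9, -2.6]
grip_width: 0.0245
```

```bash
python3 mv.py 0.566 -0.151 0.058 0.7; python3 - <<'E'
from h import *
f=bot.grab_frame("side");cv2.imwrite("pics/s4.png",cv2.resize(f["frame"][90:210,210:370],None,fx=4.5,fy=4.5))
E
```

```text
travel [0.0, -0.0015, 0.0013] twist [0.01, -0.03, -0.72] | pos [0.566, -0.1525, 0.0593] rot [3.1415, -0.0004, -0.0004] q [0.25, 0.69, -0.13, 1.82, 0.14, 0.64, -1.53] F [-0.4, 0.9, -2.6] g 0.0245 t 6.85
```

View pics/s4.png

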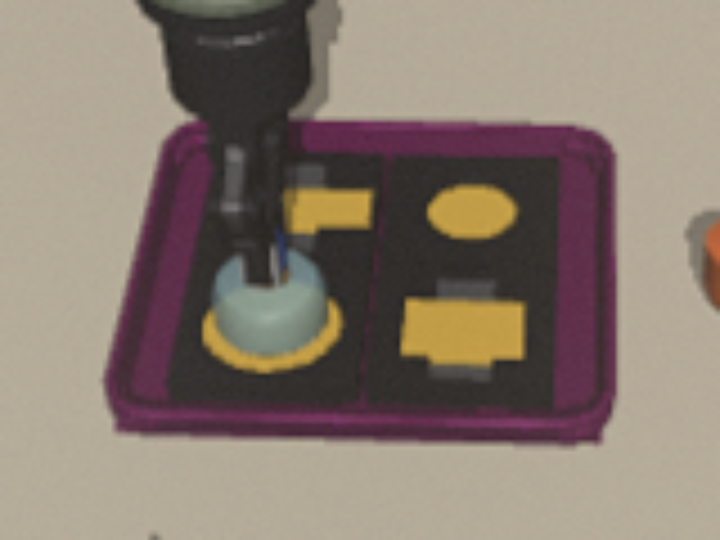

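Not touching yet (force still −2.6 N). Lowering the last millimetres.

apply_moves([
  {"travel": [0,-0.001,0.001],"twist": [0,0,0],"claw": 0.0},
  {"travel": [0,-0.001,0.001],"twist": [0,0,0],"claw": 0.0},
  {"travel": [0,-0.001,0.002],"twist": [0,0,0],"claw": 0.0},
  {"travel": [0,-0.001,0.002],"twist": [0,0,0],"claw": 0.0},
])

```text
clock: 7.3
position: [0.5657, -0.1514, 0.057]
tool_rot: [-3.142, 0.0, -0.0]
force: [0.7, 0.8, -1.9]
grip_width: 0.0245
```

apply_moves([
  {"travel": [0,0,0.001],"twist": [0,0,0],"claw": 0.0},
  {"travel": [0,0,0.001],"twist": [0,0,0],"claw": 0.0},
  {"travel": [0,0,0.001],"twist": [0,0,0],"claw": 0.0},
])

```text
clock: 7.6
position: [0.5658, -0.1514, 0.056]
tool_rot: [-3.142, 0.0, -0.0]
force: [0.3, 1.3, -1.3]
grip_width: 0.0244
```

apply_moves([
  {"travel": [0,0,0.001],"twist": [0,0,0],"claw": 0.0},
  {"travel": [0,0,0.001],"twist": [0,0,0],"claw": 0.0},
  {"travel": [0,0,0.001],"twist": [0,0,0],"claw": 0.0},
])

```text
clock: 7.9
position: [0.5658, -0.1514, 0.055]
tool_rot: [-3.142, 0.0, -0.0]
force: [0.7, 0.5, -1.0]
grip_width: 0.0247
```

apply_moves([
  {"travel": [0,0,0.001],"twist": [0,0,0],"claw": 0.0},
  {"travel": [0,0,0.001],"twist": [0,0,0],"claw": 0.0},
  {"travel": [0,0,0.001],"twist": [0,0,0],"claw": 0.0},
])

```text
clock: 8.2
position: [0.5658, -0.1514, 0.0541]
tool_rot: [-3.142, 0.0, -0.0]
force: [0.4, -0.7, -1.3]
grip_width: 0.0251
```

```bash
python3 - <<'E'
from h import *
print([bot.observe()["force"][2]])
for n,sl in(("side",(slice(90,210),slice(210,370))),("top",(slice(95,245),slice(350,500)))):
    f=bot.grab_frame(n);cv2.imwrite(f"pics/{n}5.png",cv2.resize(f["frame"][sl],None,fx=4,fy=4))
E
```

```text
[np.float64(-1.3077616129356135)]
```

View pics/side5.png

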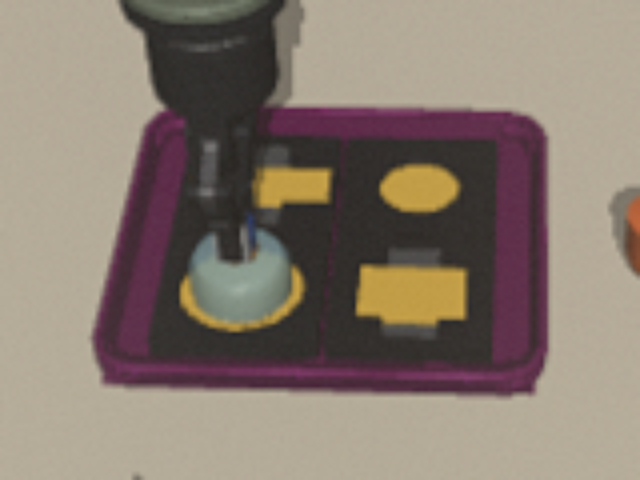

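The glass's lower edge moved down with the tool between the two pictures (about pixel row 168 to 170), so it is not yet down. The mat seems to be about 3 mm thick. Continuing gently.

apply_moves([
  {"travel": [0,0,0.001],"twist": [0,0,0],"claw": 0.0},
  {"travel": [0,0,0.001],"twist": [0,0,0],"claw": 0.0},
  {"travel": [0,0,0.001],"twist": [0,0,0],"claw": 0.0},
])

```text
clock: 8.6
position: [0.5658, -0.1516, 0.0538]
tool_rot: [3.141, -0.0, -0.001]
force: [-6.0, 0.2, 14.3]
grip_width: 0.0244
```

```bash
python3 - <<'E'
from h import *
s=bot.observe();print(s["force"],s["moment"],s["position"],s["grip_width"])
import cv2
for i in (4,5):
    pass
f=bot.grab_frame("side");H=cv2.cvtColor(f["frame"],cv2.COLOR_BGR2HSV)
m=cv2.inRange(H,(70,25,60),(104,200,255))>0
k=np.zeros_like(m);k[130:185,245:300]=1
for c,st,mm in comps(m&k,60):
    p=np.argwhere(mm);v,u=p[:,0].max(),p[p[:,0]==p[:,0].max()][:,1].mean();print(c,st,u,v)
    e=pl(f,u,v+.5,.013);print("front bottom edge on z=.013",e,"expected y",s["position"][1]+.034)
E
```

```text
[-5.9765222   0.18505164 14.29399322] [0.27725154 1.13728623 0.04027112] [ 0.56582953 -0.15161602  0.0538074 ] 0.024436140404256273
```

Contact: 14 N upward, so it is down. Release and rise.

apply_moves([
  {"travel": [0,0,-0.0005],"twist": [0,0,0],"claw": 0.05},
  {"travel": [0,0,-0.0005],"twist": [0,0,0],"claw": 0.05},
  {"travel": [0,0,-0.0005],"twist": [0,0,0],"claw": 0.05},
  {"travel": [0,0,-0.0005],"twist": [0,0,0],"claw": 0.05},
  {"travel": [0,0,-0.02],"twist": [0,0,0],"claw": 0.05},
  {"travel": [0,0,-0.05],"twist": [0,0,0],"claw": 0.06},
  {"travel": [0,0,-0.09],"twist": [0,0,0],"claw": 0.06},
  {"travel": [0,-0.04,-0.09],"twist": [0,0,7],"claw": 0.06},
  {"travel": [0,-0.08,-0.09],"twist": [0,0,0],"claw": 0.06},
  {"travel": [0,-0.08,-0.09],"twist": [0,0,0],"claw": 0.06},
])

```text
clock: 9.65
position: [0.5661, -0.0657, 0.1434]
tool_rot: [-3.139, -0.001, 0.01]
force: [0.0, -1.1, 0.5]
grip_width: 0.0596
```

```bash
python3 mv.py 0.474 0.333 0.12 52.8; python3 - <<'E'
from h import *
for n,sl in(("side",(slice(90,210),slice(210,370))),("top",(slice(95,245),slice(350,500)))):
    f=bot.grab_frame(n);cv2.imwrite(f"pics/{n}6.png",cv2.resize(f["frame"][sl],None,fx=4,fy=4))
E
```

```text
travel [-0.0881, -0.3995, 0.0243] twist [-0.11, -0.11, -52.22] | pos [0.5661, -0.0657, 0.1434] rot [-3.1392, -0.0008, 0.0101] q [0.13, 0.55, -0.16, 1.82, 0.12, 0.78, -1.65] F [0.0, -1.1, 0.5] g 0.0596 t 9.65
```

View pics/side6.png

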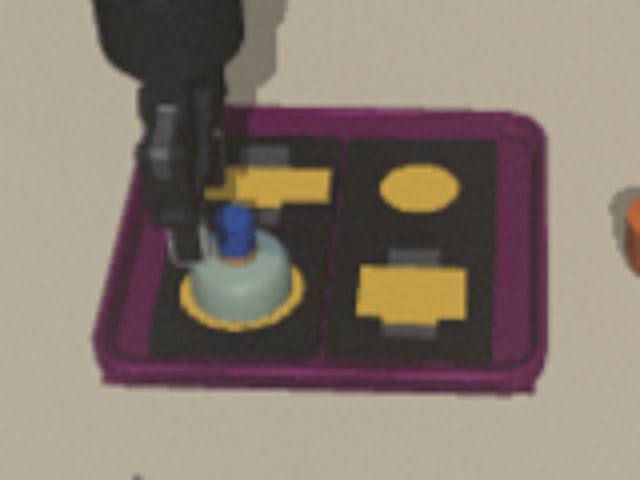

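View pics/top6.png

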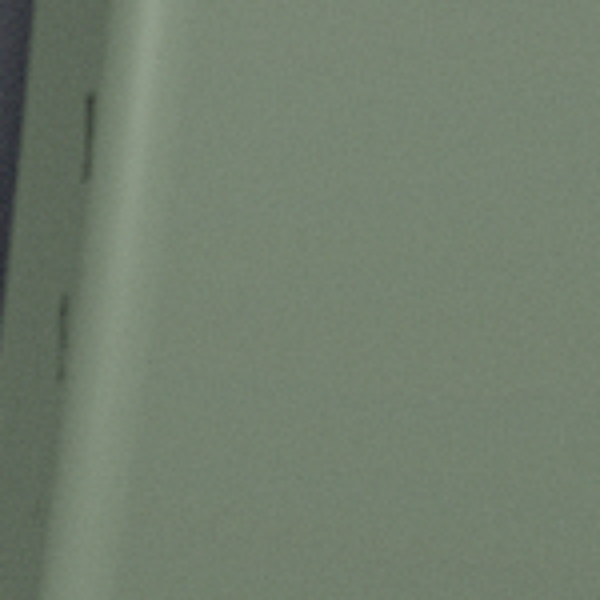

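The burner stands upright, centred in its place with the yellow ring visible all round (the top view is blocked by the arm). Next is the matchbox.

apply_moves([
  {"travel": [-0.012,-0.045,0.01],"twist": [0,0,-6],"claw": 0.06},
  {"travel": [-0.022,-0.09,0.02],"twist": [0,0,-12],"claw": 0.06},
  {"travel": [-0.032,-0.135,0.02],"twist": [0,0,-18],"claw": 0.06},
  {"travel": [-0.042,-0.18,0.02],"twist": [0,0,-24],"claw": 0.06},
  {"travel": [-0.052,-0.225,0.02],"twist": [0,0,-30],"claw": 0.06},
  {"travel": [-0.062,-0.27,0.02],"twist": [0,0,-36],"claw": 0.06},
  {"travel": [-0.072,-0.315,0.02],"twist": [0,0,-42],"claw": 0.06},
  {"travel": [-0.08,-0.36,0.02],"twist": [0,0,-48],"claw": 0.06},
  {"travel": [-0.088,-0.39,0.02],"twist": [0,0,-52],"claw": 0.06},
  {"travel": [-0.088,-0.4,0.02],"twist": [0,0,-52],"claw": 0.06},
])

```text
clock: 10.75
position: [0.477, 0.3312, 0.1228]
tool_rot: [-3.14, -0.0, 0.912]
force: [-0.4, -0.6, 0.1]
grip_width: 0.0602
```

apply_moves([
  {"travel": [0,0,0],"twist": [0,0,0],"claw": 0.06},
  {"travel": [0,0,0],"twist": [0,0,0],"claw": 0.06},
  {"travel": [0,0,0],"twist": [0,0,0],"claw": 0.06},
])

```text
clock: 11.05
position: [0.4788, 0.3267, 0.123]
tool_rot: [3.141, 0.001, 0.904]
force: [1.3, 0.3, -0.2]
grip_width: 0.0599
```

```bash
python3 mv.py 0.474 0.333 0.006 52.8; python3 - <<'E'
from h import *
f=bot.grab_frame("side");cv2.imwrite(f"pics/side7.png",cv2.resize(f["frame"][200:400,180:400],None,fx=3,fy=3))
E
```

```text
travel [0.0021, -0.0078, 0.117] twist [0.04, 0.04, -0.99] | pos [0.4788, 0.3267, 0.123] rot [3.1408, 0.0006, 0.9042] q [-0.42, 0.61, -0.4, 1.8, 0.32, 0.79, -1.64] F [1.3, 0.3, -0.2] g 0.0599 t 11.05
```

View pics/side7.png

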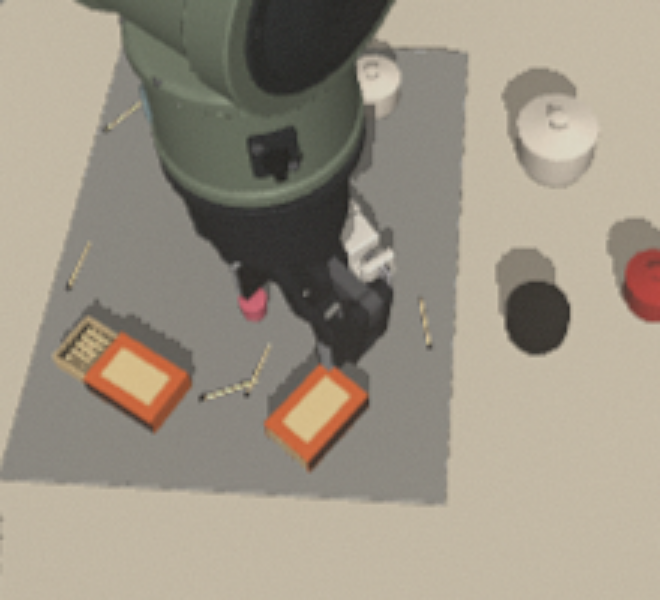

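The closed box at crop (317,415) is free. Align and descend to it.

apply_moves([
  {"travel": [0.002,-0.009,0.03],"twist": [0,0,-1],"claw": 0.06},
  {"travel": [0.002,-0.009,0.06],"twist": [0,0,-1],"claw": 0.06},
  {"travel": [0.002,-0.009,0.08],"twist": [0,0,-1],"claw": 0.06},
  {"travel": [0.002,-0.009,0.095],"twist": [0,0,-1],"claw": 0.06},
  {"travel": [0.002,-0.009,0.105],"twist": [0,0,-1],"claw": 0.06},
  {"travel": [0.002,-0.009,0.112],"twist": [0,0,-1],"claw": 0.06},
  {"travel": [0.002,-0.009,0.115],"twist": [0,0,-1],"claw": 0.06},
  {"travel": [0.002,-0.009,0.115],"twist": [0,0,-1],"claw": 0.06},
  {"travel": [0.002,-0.009,0.115],"twist": [0,0,-1],"claw": 0.06},
])

```text
clock: 12.0
position: [0.4724, 0.3359, 0.0087]
tool_rot: [3.141, -0.001, 0.925]
force: [0.5, 0.2, -0.7]
grip_width: 0.0598
```

```bash
python3 mv.py 0.473 0.333 0.007 52.8; python3 - <<'E'
from h import *
f=bot.grab_frame("side");cv2.imwrite(f"pics/side8.png",cv2.resize(f["frame"][260:400,200:360],None,fx=4,fy=4))
E
```

```text
travel [-0.002, 0.0022, 0.0017] twist [0.01, -0.05, 0.18] | pos [0.4724, 0.3359, 0.0087] rot [3.1414, -0.0008, 0.9246] q [-0.5, 0.78, -0.32, 1.84, 0.42, 0.58, -1.73] F [0.5, 0.2, -0.7] g 0.0598 t 12.0
```

View pics/side8.png

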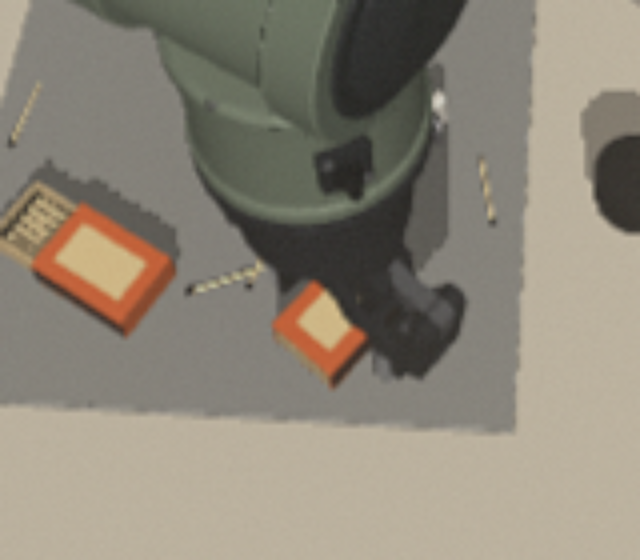

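apply_moves([
  {"travel": [-0.002,0.002,0.001],"twist": [0,0,0],"claw": 0.06},
  {"travel": [-0.002,0.002,0.002],"twist": [0,0,0],"claw": 0.06},
  {"travel": [-0.002,0.002,0.002],"twist": [0,0,0],"claw": 0.0},
  {"travel": [-0.002,0.002,0.002],"twist": [0,0,0],"claw": 0.0},
  {"travel": [-0.002,0.002,0.002],"twist": [0,0,0],"claw": 0.0},
  {"travel": [-0.002,0.002,0.002],"twist": [0,0,0],"claw": 0.0},
  {"travel": [-0.002,0.002,0.002],"twist": [0,0,0],"claw": 0.0},
  {"travel": [-0.002,0.002,0.002],"twist": [0,0,0],"claw": 0.0},
  {"travel": [-0.002,0.002,0.002],"twist": [0,0,0],"claw": 0.0},
], force=30)

```text
clock: 12.95
position: [0.4725, 0.333, 0.0062]
tool_rot: [3.141, -0.0, 0.925]
force: [-0.2, -1.8, 4.9]
grip_width: 0.0375
```

apply_moves([
  {"travel": [0,0,-0.02],"twist": [0,0,0],"claw": 0.0},
  {"travel": [0,0,-0.05],"twist": [0,0,0],"claw": 0.0},
  {"travel": [0,0,-0.09],"twist": [0,0,0],"claw": 0.0},
  {"travel": [0,0,-0.11],"twist": [0,0,0],"claw": 0.0},
  {"travel": [0,0,-0.11],"twist": [0,0,0],"claw": 0.0},
  {"travel": [0,0,-0.11],"twist": [0,0,0],"claw": 0.0},
])

```text
clock: 13.55
position: [0.4725, 0.3328, 0.116]
tool_rot: [3.141, -0.0, 0.925]
force: [-1.0, -0.1, -0.9]
grip_width: 0.0372
```

```bash
python3 mv.py 0.452 -0.1515 0.12 0.7; python3 - <<'E'
from h import *
f=bot.grab_frame("side");cv2.imwrite(f"pics/side9.png",cv2.resize(f["frame"][220:400,180:380],None,fx=3.5,fy=3.5))
E
```

```text
travel [-0.399, 0.2752, -0.0041] twist [0.0, -0.02, 52.27] | pos [0.4725, 0.3328, 0.116] rot [3.1414, -0.0003, 0.9245] q [-0.43, 0.62, -0.4, 1.81, 0.33, 0.78, -1.65] F [-1.0, -0.1, -0.9] g 0.0372 t 13.55
```

View pics/side9.png

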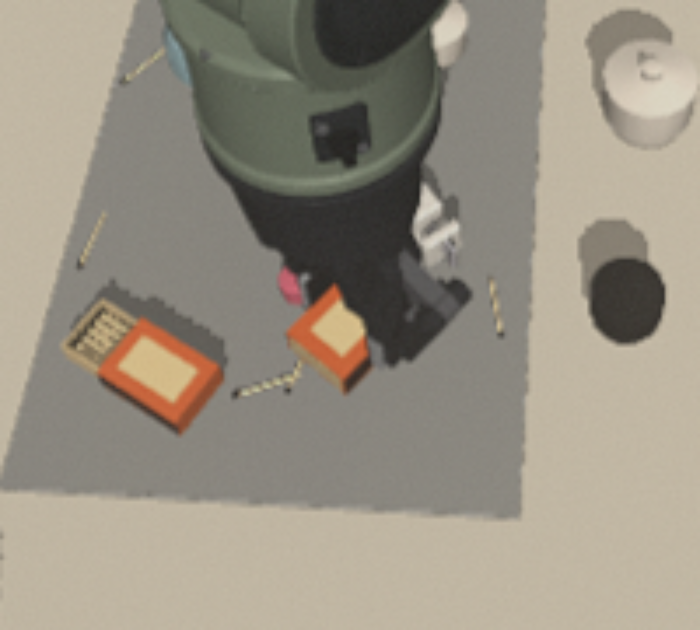

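The box is held (37 mm wide). Carry it to its place.

apply_moves([
  {"travel": [-0.04,0.0275,0],"twist": [0,0,6],"claw": 0.0},
  {"travel": [-0.08,0.055,0],"twist": [0,0,12],"claw": 0.0},
  {"travel": [-0.12,0.0825,0],"twist": [0,0,18],"claw": 0.0},
  {"travel": [-0.16,0.11,0],"twist": [0,0,24],"claw": 0.0},
  {"travel": [-0.2,0.1375,0],"twist": [0,0,30],"claw": 0.0},
  {"travel": [-0.24,0.165,0],"twist": [0,0,36],"claw": 0.0},
  {"travel": [-0.28,0.193,0],"twist": [0,0,42],"claw": 0.0},
  {"travel": [-0.32,0.22,0],"twist": [0,0,47],"claw": 0.0},
  {"travel": [-0.36,0.248,0],"twist": [0,0,52.3],"claw": 0.0},
  {"travel": [-0.399,0.275,0],"twist": [0,0,52.3],"claw": 0.0},
])

```text
clock: 14.6
position: [0.4509, -0.1531, 0.1151]
tool_rot: [-3.141, 0.002, 0.009]
force: [0.2, 0.4, -0.9]
grip_width: 0.0372
```

apply_moves([
  {"travel": [0,0,0],"twist": [0,0,0],"claw": 0.0},
  {"travel": [0,0,0],"twist": [0,0,0],"claw": 0.0},
  {"travel": [0,0,0],"twist": [0,0,0],"claw": 0.0},
])

```text
clock: 14.9
position: [0.4516, -0.1503, 0.1154]
tool_rot: [-3.141, 0.001, 0.013]
force: [-0.6, 0.5, 0.1]
grip_width: 0.0373
```

```bash
python3 mv.py 0.452 -0.1515 0.016 0.7
```

```text
travel [0.0006, 0.0013, 0.0994] twist [-0.04, 0.07, 0.04] | pos [0.4516, -0.1503, 0.1154] rot [-3.1409, 0.0012, 0.013] q [0.33, 0.47, -0.17, 2.08, 0.13, 0.6, -1.49] F [-0.6, 0.5, 0.1] g 0.0373 t 14.9
```

apply_moves([
  {"travel": [0,0.001,0.03],"twist": [0,0,0],"claw": 0.0},
  {"travel": [0,0.001,0.06],"twist": [0,0,0],"claw": 0.0},
  {"travel": [0,0.001,0.08],"twist": [0,0,0],"claw": 0.0},
  {"travel": [0,0.001,0.09],"twist": [0,0,0],"claw": 0.0},
  {"travel": [0,0.001,0.094],"twist": [0,0,0],"claw": 0.0},
  {"travel": [0,0.001,0.096],"twist": [0,0,0],"claw": 0.0},
  {"travel": [0,0.001,0.097],"twist": [0,0,0],"claw": 0.0},
  {"travel": [0,0.001,0.097],"twist": [0,0,0],"claw": 0.0},
])

```text
clock: 15.7
position: [0.4522, -0.1523, 0.0196]
tool_rot: [3.141, -0.001, 0.012]
force: [-0.8, 0.3, -0.1]
grip_width: 0.0372
```

```bash
python3 mv.py 0.452 -0.1515 0.016 0.7; python3 - <<'E'
from h import *
f=bot.grab_frame("side");cv2.imwrite(f"pics/side10.png",cv2.resize(f["frame"][90:210,210:370],None,fx=4.5,fy=4.5))
E
```

```text
travel [-0.0002, -0.0008, 0.0036] twist [0.01, -0.05, -0.02] | pos [0.4522, -0.1523, 0.0196] rot [3.1414, -0.0009, 0.0119] q [0.29, 0.65, -0.11, 2.12, 0.19, 0.38, -1.54] F [-0.8, 0.3, -0.1] g 0.0372 t 15.7
```

View pics/side10.png

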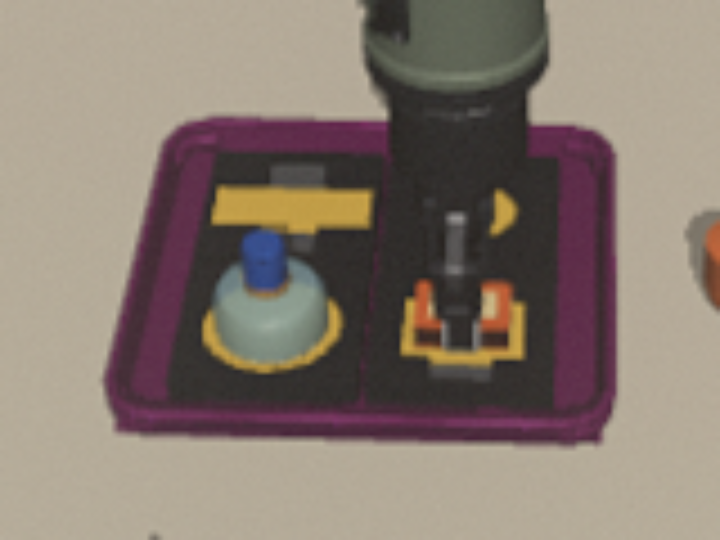

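The box sits between the walls, centred in its cut-out. Lowering the last few millimetres until contact.

apply_moves([
  {"travel": [0,-0.001,0.002],"twist": [0,0,0],"claw": 0.0},
  {"travel": [0,-0.001,0.003],"twist": [0,0,0],"claw": 0.0},
  {"travel": [0,-0.001,0.004],"twist": [0,0,0],"claw": 0.0},
  {"travel": [0,-0.001,0.004],"twist": [0,0,0],"claw": 0.0},
])

```text
clock: 16.15
position: [0.4519, -0.1512, 0.0152]
tool_rot: [3.142, -0.0, 0.012]
force: [-0.7, 1.3, 5.1]
grip_width: 0.0371
```

apply_moves([
  {"travel": [0,0,0.001],"twist": [0,0,0],"claw": 0.0},
  {"travel": [0,0,0.001],"twist": [0,0,0],"claw": 0.0},
])

```text
clock: 16.35
position: [0.4519, -0.1513, 0.0149]
tool_rot: [3.141, -0.0, 0.012]
force: [-6.0, 3.0, 27.6]
grip_width: 0.0375
```

Solid contact. Release and rise.

apply_moves([
  {"travel": [0,0,-0.001],"twist": [0,0,0],"claw": 0.052},
  {"travel": [0,0,-0.001],"twist": [0,0,0],"claw": 0.052},
  {"travel": [0,0,-0.001],"twist": [0,0,0],"claw": 0.052},
  {"travel": [0,0,-0.001],"twist": [0,0,0],"claw": 0.052},
  {"travel": [0,0,-0.02],"twist": [0,0,0],"claw": 0.052},
  {"travel": [0,0,-0.06],"twist": [0,0,0],"claw": 0.052},
  {"travel": [0,0,-0.1],"twist": [0,0,0],"claw": 0.052},
  {"travel": [0,-0.04,-0.1],"twist": [0,0,-8],"claw": 0.052},
  {"travel": [0,-0.08,-0.1],"twist": [0,0,-16],"claw": 0.052},
  {"travel": [0,-0.08,-0.1],"twist": [0,0,-16],"claw": 0.052},
])

```text
clock: 17.35
position: [0.451, -0.0668, 0.1144]
tool_rot: [-3.14, -0.001, 0.302]
force: [0.6, -2.0, -0.3]
grip_width: 0.0517
```

```bash
python3 - <<'E'
from h import *
f=bot.grab_frame("side");cv2.imwrite(f"pics/side11.png",cv2.resize(f["frame"][90:350,180:400],None,fx=2.3,fy=2.3))
E
python3 mv.py 0.458 0.21 0.11 130.5
```

```text
travel [0.0881, -0.265, 0.0044] twist [0.01, -0.05, -113.56] | pos [0.451, -0.0692, 0.1142] rot [-3.141, -0.0005, 0.2957] q [0.22, 0.45, -0.25, 2.12, 0.2, 0.59, -1.44] F [0.4, -1.0, -0.1] g 0.052 t 17.4
```

View pics/side11.png

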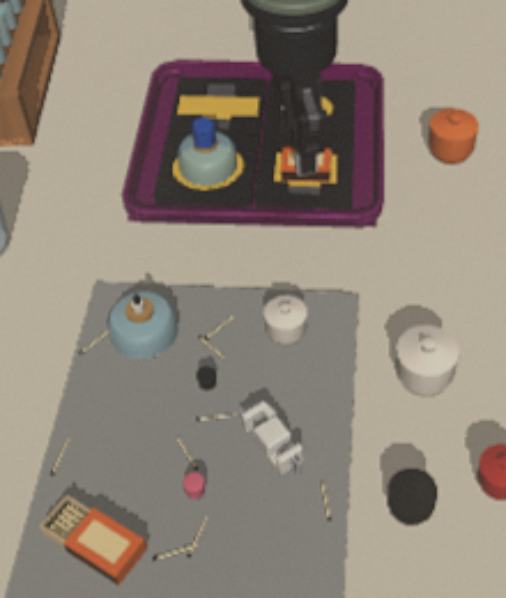

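```bash
python3 - <<'E'
from meas import *
for z in(.024,.028): print(pl(ft,232.3,180,z),pl(fs,298.3,278.7,z))
print(tri([ray(ft,232.3,180),ray(fs,298.3,278.7)]))
for n,f,q in(("top",ft,(232,180)),("side",fs,(298,279))):
  g=f["frame"].min(2)
  for thr in(150,165,175):
    k=np.zeros(g.shape,bool);k[q[1]-22:q[1]+22,q[0]-22:q[0]+22]=1
    for c,s,mm in comps((g>thr)&k,15):
        w=np.array([pl(f,*t,.027)[:2] for t in np.argwhere(mm)[:,::-1]])*1000
        print(n,thr,np.round(c,1),s[4],np.round(pl(f,*c,.027)[:2],4),cv2.minAreaRect(w.astype(np.float32)))
I=cv2.hconcat([cv2.resize(ft["frame"][160:200,212:256],None,fx=8,fy=8),cv2.resize(fs["frame"][258:298,276:320],None,fx=8,fy=8)])
cv2.imwrite("pics/boss.png",I)
E
```

```text
[0.45998478 0.2080801  0.024     ] [0.45764753 0.20985385 0.024     ]
[0.45888559 0.20711671 0.028     ] [0.45726151 0.21222339 0.028     ]
[0.45904679 0.20860993 0.0226248 ]
top 150 [243. 174.] 37 [0.4738 0.1858] ((475.4654541015625, 185.7376251220703), (24.842456817626953, 11.477538108825684), 11.277081489562988)
top 150 [231.7 180.1] 108 [0.4589 0.2087] ((456.5580139160156, 210.69586181640625), (20.576446533203125, 31.056957244873047), 39.0238037109375)
top 150 [221.3 187. ] 25 [0.4424 0.2291] ((442.23870849609375, 228.9376220703125), (21.11756706237793, 4.669405460357666), 38.291969299316406)
side 150 [297.9 277.9] 228 [0.4584 0.2097] ((459.6055908203125, 209.67115783691406), (27.78174591064453, 63.72719955444336), 36.949790954589844)
side 165 [291.8 268.2] 36 [0.4732 0.1869] ((473.35931396484375, 186.07489013671875), (25.54216194152832, 13.201489448547363), 10.024421691894531)
side 165 [298.1 277.7] 109 [0.458  0.2093] ((458.34588623046875, 209.24896240234375), (22.999195098876953, 23.581830978393555), 38.6484489440918)
side 165 [305.4 287. ] 29 [0.4411 0.2304] ((441.0932312011719, 230.11004638671875), (22.76689910888672, 5.614987373352051), 40.10219955444336)
side 175 [291.6 268.2] 29 [0.4737 0.1869] ((472.85089111328125, 189.6498565673828), (22.16864585876465, 13.268402099609375), 37.340816497802734)
side 175 [300.4 279.2] 39 [0.4529 0.2126] ((456.597412109375, 211.40235900878906), (21.464828491210938, 17.081729888916016), 44.66079330444336)
side 175 [305.6 287. ] 24 [0.4408 0.2304] ((440.3809814453125, 229.92384338378906), (21.43737030029297, 4.982172012329102), 40.10219955444336)
```

View pics/boss.png

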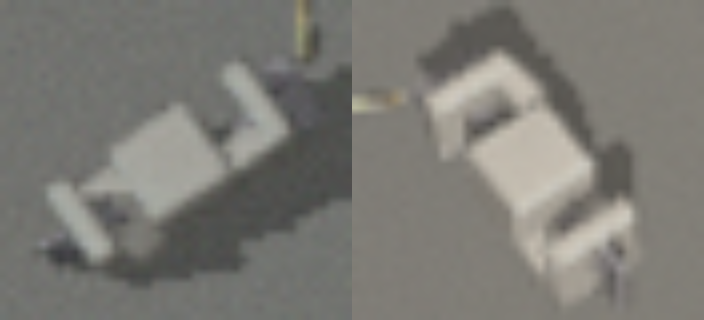

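The block centre is at about (0.458, 0.209), with the long axis at about 129°. Moving over the boss.

```bash
python3 mv.py 0.4583 0.2088 0.11 129.3
```

```text
travel [0.088, -0.2638, 0.0044] twist [0.01, -0.05, -112.36] | pos [0.451, -0.0692, 0.1142] rot [-3.141, -0.0005, 0.2957] q [0.22, 0.45, -0.25, 2.12, 0.2, 0.59, -1.44] F [0.4, -1.0, -0.1] g 0.052 t 17.4
```

apply_moves([
  {"travel": [0.009,-0.026,0],"twist": [0,0,-7],"claw": 0.052},
  {"travel": [0.018,-0.053,0],"twist": [0,0,-15],"claw": 0.052},
  {"travel": [0.027,-0.08,0],"twist": [0,0,-23],"claw": 0.052},
  {"travel": [0.036,-0.107,0],"twist": [0,0,-31],"claw": 0.052},
  {"travel": [0.044,-0.133,0],"twist": [0,0,-39],"claw": 0.052},
  {"travel": [0.053,-0.16,0],"twist": [0,0,-47],"claw": 0.052},
  {"travel": [0.062,-0.187,0],"twist": [0,0,-55],"claw": 0.052},
  {"travel": [0.07,-0.213,0],"twist": [0,0,-63],"claw": 0.052},
  {"travel": [0.079,-0.24,0],"twist": [0,0,-71],"claw": 0.052},
  {"travel": [0.088,-0.264,0],"twist": [0,0,-79],"claw": 0.052},
])

```text
clock: 18.4
position: [0.4596, 0.2074, 0.1139]
tool_rot: [-3.141, 0.0, 1.674]
force: [0.6, -0.9, 0.4]
grip_width: 0.0521
```

apply_moves([
  {"travel": [0,0,0],"twist": [0,0,-8],"claw": 0.052},
  {"travel": [0,0,0],"twist": [0,0,-16],"claw": 0.052},
  {"travel": [0,0,0],"twist": [0,0,-24],"claw": 0.052},
  {"travel": [0,0,0],"twist": [0,0,-32],"claw": 0.052},
  {"travel": [0,0,0],"twist": [0,0,-34],"claw": 0.052},
  {"travel": [0,0,0],"twist": [0,0,-34],"claw": 0.052},
  {"travel": [0,0,0],"twist": [0,0,-34],"claw": 0.052},
  {"travel": [0,0,0],"twist": [0,0,-34],"claw": 0.052},
])

```text
clock: 19.2
position: [0.4595, 0.2068, 0.1141]
tool_rot: [-3.142, 0.0, 2.261]
force: [0.2, 1.0, 0.9]
grip_width: 0.0517
```

```bash
python3 mv.py 0.4583 0.2088 0.009 129.3; python3 - <<'E'
from h import *
f=bot.grab_frame("side");cv2.imwrite(f"pics/side12.png",cv2.resize(f["frame"][90:350,180:400],None,fx=2.3,fy=2.3))
E
```

```text
travel [0.0023, 0.0004, 0.1051] twist [-0.0, 0.01, 0.24] | pos [0.4595, 0.2068, 0.1141] rot [-3.1416, 0.0002, 2.2609] q [0.02, 0.61, -0.76, 1.99, 0.59, 0.78, -0.4] F [0.2, 1.0, 0.9] g 0.0517 t 19.2
```

View pics/side12.png

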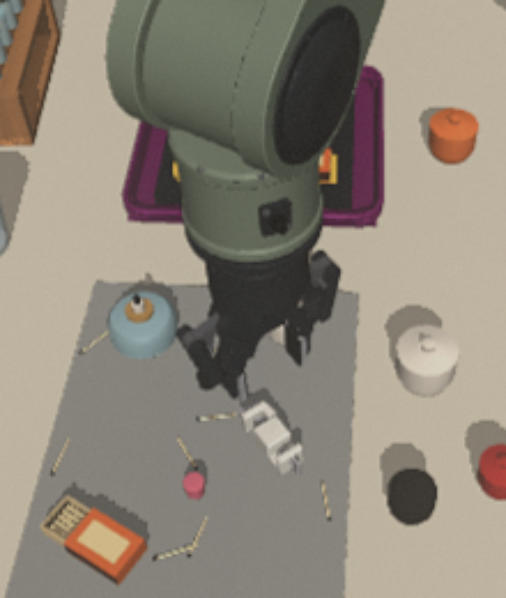

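apply_moves([
  {"travel": [0.002,0,0.03],"twist": [0,0,0],"claw": 0.052},
  {"travel": [0.002,0,0.06],"twist": [0,0,0],"claw": 0.052},
  {"travel": [0.002,0,0.08],"twist": [0,0,0],"claw": 0.052},
  {"travel": [0.002,0,0.09],"twist": [0,0,0],"claw": 0.052},
  {"travel": [0.002,0,0.098],"twist": [0,0,0],"claw": 0.052},
  {"travel": [0.002,0,0.103],"twist": [0,0,0],"claw": 0.052},
  {"travel": [0.002,0,0.105],"twist": [0,0,0],"claw": 0.052},
  {"travel": [0.002,0,0.105],"twist": [0,0,0],"claw": 0.052},
  {"travel": [0.002,0,0.105],"twist": [0,0,0],"claw": 0.052},
])

```text
clock: 20.15
position: [0.4584, 0.2086, 0.0096]
tool_rot: [3.141, 0.0, 2.263]
force: [-0.8, -1.1, -0.2]
grip_width: 0.0519
```

```bash
python3 mv.py 0.4583 0.2088 0.009 129.3; python3 - <<'E'
from h import *
f=bot.grab_frame("side");cv2.imwrite(f"pics/side13.png",cv2.resize(f["frame"][220:340,220:380],None,fx=4.5,fy=4.5))
E
```

```text
travel [0.0003, 0.0001, 0.0006] twist [0.04, 0.01, 0.37] | pos [0.4584, 0.2086, 0.0096] rot [3.1408, 0.0002, 2.2632] q [-0.1, 0.77, -0.6, 2.03, 0.79, 0.59, -0.56] F [-0.8, -1.1, -0.2] g 0.0519 t 20.15
```

View pics/side13.png

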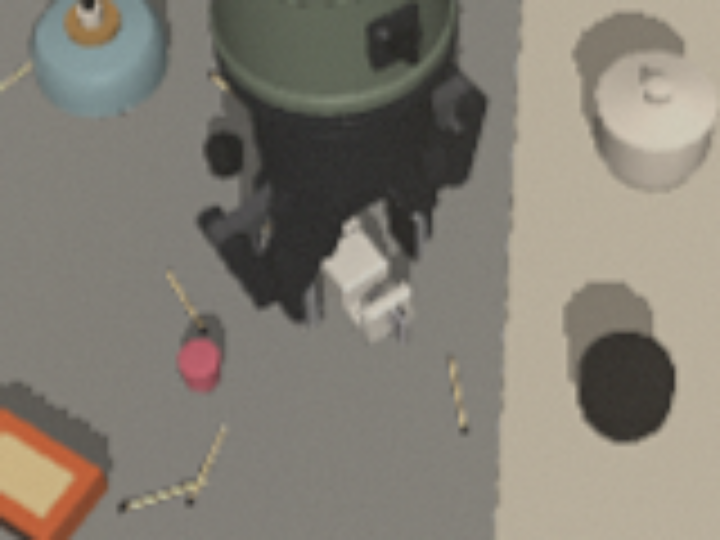

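The fingers straddle the block. Close and lift.

apply_moves([
  {"travel": [0,0,0],"twist": [0,0,0],"claw": 0.0},
  {"travel": [0,0,0],"twist": [0,0,0],"claw": 0.0},
  {"travel": [0,0,0],"twist": [0,0,0],"claw": 0.0},
  {"travel": [0,0,0],"twist": [0,0,0],"claw": 0.0},
  {"travel": [0,0,0],"twist": [0,0,0],"claw": 0.0},
  {"travel": [0,0,0],"twist": [0,0,0],"claw": 0.0},
  {"travel": [0,0,0],"twist": [0,0,0],"claw": 0.0},
], force=50)

```text
clock: 20.9
position: [0.4583, 0.2085, 0.0095]
tool_rot: [3.141, 0.0, 2.263]
force: [-0.8, -0.3, 8.0]
grip_width: 0.0247
```

apply_moves([
  {"travel": [0,0,-0.02],"twist": [0,0,0],"claw": 0.0},
  {"travel": [0,0,-0.05],"twist": [0,0,0],"claw": 0.0},
  {"travel": [0,0,-0.09],"twist": [0,0,0],"claw": 0.0},
  {"travel": [0,0,-0.11],"twist": [0,0,0],"claw": 0.0},
  {"travel": [0,0,-0.12],"twist": [0,0,0],"claw": 0.0},
  {"travel": [0,0,-0.12],"twist": [0,0,0],"claw": 0.0},
  {"travel": [0,0,-0.12],"twist": [0,0,0],"claw": 0.0},
])

```text
clock: 21.6
position: [0.4578, 0.2081, 0.1281]
tool_rot: [-3.141, -0.0, 2.263]
force: [-0.5, -0.4, -2.6]
grip_width: 0.0249
```

```bash
python3 mv.py 0.567 -0.2585 0.13 180.7; python3 - <<'E'
from h import *
f=bot.grab_frame("side");cv2.imwrite(f"pics/side14.png",cv2.resize(f["frame"][200:340,220:380],None,fx=4,fy=4))
E
```

```text
travel [-0.4288, -0.2138, -0.0017] twist [-0.05, -0.03, -51.04] | pos [0.4578, 0.2081, 0.1281] rot [-3.1406, -0.0002, 2.2631] q [0.03, 0.58, -0.78, 1.98, 0.57, 0.81, -0.38] F [-0.5, -0.4, -2.6] g 0.0249 t 21.6
```

View pics/side14.png

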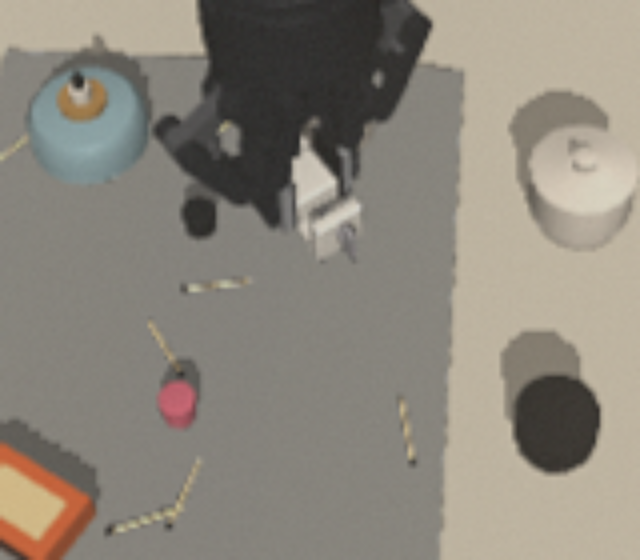

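apply_moves([
  {"travel": [-0.043,-0.021,0],"twist": [0,0,-5],"claw": 0.0},
  {"travel": [-0.086,-0.043,0],"twist": [0,0,-10],"claw": 0.0},
  {"travel": [-0.129,-0.064,0],"twist": [0,0,-16],"claw": 0.0},
  {"travel": [-0.172,-0.086,0],"twist": [0,0,-22],"claw": 0.0},
  {"travel": [-0.214,-0.107,0],"twist": [0,0,-28],"claw": 0.0},
  {"travel": [-0.257,-0.128,0],"twist": [0,0,-34],"claw": 0.0},
  {"travel": [-0.3,-0.15,0],"twist": [0,0,-40],"claw": 0.0},
  {"travel": [-0.343,-0.171,0],"twist": [0,0,-46],"claw": 0.0},
  {"travel": [-0.386,-0.192,0],"twist": [0,0,-51],"claw": 0.0},
  {"travel": [-0.429,-0.214,0],"twist": [0,0,-51],"claw": 0.0},
])

```text
clock: 22.65
position: [0.5669, -0.2602, 0.1273]
tool_rot: [3.14, -0.002, -3.126]
force: [0.9, 0.4, -1.2]
grip_width: 0.0247
```

apply_moves([
  {"travel": [0,0,0],"twist": [0,0,0],"claw": 0.0},
  {"travel": [0,0,0],"twist": [0,0,0],"claw": 0.0},
  {"travel": [0,0,0],"twist": [0,0,0],"claw": 0.0},
])

```text
clock: 22.95
position: [0.5671, -0.2569, 0.1282]
tool_rot: [3.14, -0.001, -3.128]
force: [-0.5, -0.1, -1.3]
grip_width: 0.0253
```

```bash
python3 mv.py 0.567 -0.2585 0.0185 180.7
```

```text
travel [-0.0, -0.0017, 0.1097] twist [0.06, -0.06, 0.07] | pos [0.5671, -0.2569, 0.1282] rot [3.1405, -0.001, -3.1282] q [0.92, 0.81, -0.94, 1.66, 0.74, 1.06, 1.33] F [-0.5, -0.1, -1.3] g 0.0253 t 22.95
```

apply_moves([
  {"travel": [0,-0.0015,0.03],"twist": [0,0,0],"claw": 0.0},
  {"travel": [0,-0.0015,0.06],"twist": [0,0,0],"claw": 0.0},
  {"travel": [0,-0.0015,0.08],"twist": [0,0,0],"claw": 0.0},
  {"travel": [0,-0.0015,0.092],"twist": [0,0,0],"claw": 0.0},
  {"travel": [0,-0.0015,0.1],"twist": [0,0,0],"claw": 0.0},
  {"travel": [0,-0.0015,0.104],"twist": [0,0,0],"claw": 0.0},
  {"travel": [0,-0.0015,0.104],"twist": [0,0,0],"claw": 0.0},
  {"travel": [0,-0.0015,0.104],"twist": [0,0,0],"claw": 0.0},
])

```text
clock: 23.75
position: [0.5678, -0.26, 0.0258]
tool_rot: [-3.141, 0.001, -3.13]
force: [0.3, -0.6, -0.9]
grip_width: 0.025
```

```bash
python3 mv.py 0.567 -0.2585 0.0185 180.7; python3 - <<'E'
from h import *
f=bot.grab_frame("side");cv2.imwrite(f"pics/side15.png",cv2.resize(f["frame"][90:210,210:370],None,fx=4.5,fy=4.5))
E
```

```text
travel [0.0008, 0.0015, 0.0073] twist [-0.02, 0.05, -0.02] | pos [0.5678, -0.26, 0.0258] rot [-3.1412, 0.0009, -3.1298] q [0.87, 0.94, -0.84, 1.7, 0.86, 0.92, 1.25] F [0.3, -0.6, -0.9] g 0.025 t 23.75
```

View pics/side15.png

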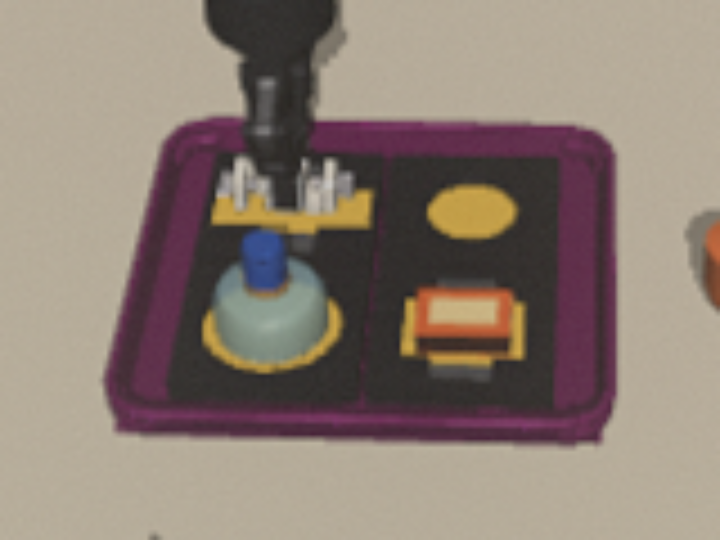

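Burner and matchbox look seated. The boss seems a few mm too far to the left (+x) of its cut-out, so I'll measure that.

```bash
python3 - <<'E'
from h import *
f=bot.grab_frame("side");I=f["frame"];H=cv2.cvtColor(I,cv2.COLOR_BGR2HSV)
y=cv2.inRange(H,(18,110,110),(38,255,255))>0; y[:120]=0;y[145:]=0;y[:,:240]=0;y[:,300:]=0
p=np.argwhere(y);print("yellow u",p[:,1].min(),p[:,1].max())
# yellow floor x-range along its front row
for v in (138,139,140):
    q=p[p[:,0]==v][:,1]
    if len(q): print(v,q.min(),q.max(),pl(f,q.min()-.5,v,.013)[0],pl(f,q.max()+.5,v,.013)[0])
g=(I.min(2)>95)&(H[...,1]<60);g[:122]=0;g[143:]=0;g[:,:250]=0;g[:,:1]=0;g[:,297:]=0
p=np.argwhere(g);print(p[:,1].min(),p[:,1].max(),p[:,0].min(),p[:,0].max())
for u in(p[:,1].min()-.5,p[:,1].max()+.5): 
    vv=p[np.abs(p[:,1]-u)<1][:,0].mean(); print(u,vv,pl(f,u,vv,.032))
cv2.imwrite("pics/boss2.png",cv2.resize(I[115:150,245:305],None,fx=12,fy=12,interpolation=cv2.INTER_NEAREST))
E
```

```text
yellow u 257 292
138 257 291 0.6167083974028457 0.5173766945661278
139 257 291 0.6160470838805382 0.5169556200821812
140 270 291 0.5786795649608361 0.5165365792120187
258 287 125 136
257.5 132.5 [ 0.61178542 -0.24917098  0.032     ]
287.5 130.5 [ 0.52852509 -0.26190241  0.032     ]
```

View pics/boss2.png

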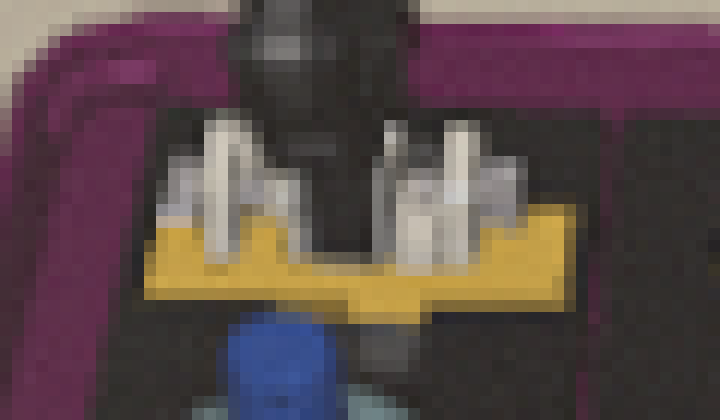

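The boss is about 3 mm off in +x. I'll correct that while lowering.

apply_moves([
  {"travel": [0.003,0.001,0],"twist": [0,0,0],"claw": 0.0},
  {"travel": [0.003,0.001,0.002],"twist": [0,0,0],"claw": 0.0},
  {"travel": [0.003,0.001,0.004],"twist": [0,0,0],"claw": 0.0},
  {"travel": [0.003,0.001,0.006],"twist": [0,0,0],"claw": 0.0},
  {"travel": [0.003,0.001,0.007],"twist": [0,0,0],"claw": 0.0},
  {"travel": [0.003,0.001,0.007],"twist": [0,0,0],"claw": 0.0},
])

```text
clock: 24.45
position: [0.5643, -0.2589, 0.0185]
tool_rot: [-3.141, -0.0, -3.13]
force: [-4.8, 0.4, 10.6]
grip_width: 0.0249
```

apply_moves([
  {"travel": [0,0,0.0005],"twist": [0,0,0],"claw": 0.0},
  {"travel": [0,0,0.0005],"twist": [0,0,0],"claw": 0.0},
])

```text
clock: 24.65
position: [0.5643, -0.2589, 0.0185]
tool_rot: [-3.141, -0.0, -3.13]
force: [-9.5, 2.0, 20.6]
grip_width: 0.025
```

Down at the predicted height, 20 N. Release, rise, and move toward the crucible.

apply_moves([
  {"travel": [0,0,-0.001],"twist": [0,0,0],"claw": 0.04},
  {"travel": [0,0,-0.001],"twist": [0,0,0],"claw": 0.04},
  {"travel": [0,0,-0.001],"twist": [0,0,0],"claw": 0.04},
  {"travel": [0,0,-0.001],"twist": [0,0,0],"claw": 0.04},
  {"travel": [0,0,-0.02],"twist": [0,0,0],"claw": 0.04},
  {"travel": [0,0,-0.06],"twist": [0,0,0],"claw": 0.04},
  {"travel": [0,0,-0.1],"twist": [0,0,0],"claw": 0.055},
  {"travel": [0,0,-0.11],"twist": [0,0,0],"claw": 0.06},
  {"travel": [0,0,-0.11],"twist": [0,0,0],"claw": 0.06},
  {"travel": [0,0,-0.11],"twist": [0,0,0],"claw": 0.06},
])

```text
clock: 25.65
position: [0.564, -0.259, 0.1275]
tool_rot: [-3.141, -0.0, -3.13]
force: [0.3, -0.2, -0.7]
grip_width: 0.0601
```

```bash
python3 mv.py 0.457 0.083 0.13 180; python3 - <<'E'
from h import *
import pickle
f=bot.grab_frame("side");cv2.imwrite(f"pics/side16.png",cv2.resize(f["frame"][90:260,210:370],None,fx=3.5,fy=3.5))
t,s=pickle.load(open("f0.pkl","rb"))
for z in (.036,.04):
  for n,g,q in(("top",t,(291,182)),("side",f,(304,228))):
    m=g["frame"].max(2)>145;k=np.zeros_like(m);k[q[1]-16:q[1]+16,q[0]-16:q[0]+16]=1
    c,st,mm=max(comps(m&k,50),key=lambda t:t[1][4]);P=np.argwhere(mm)
    uc=(P[:,1].min()+P[:,1].max())/2; 
    print(n,c,st,uc,"centroid@z",np.round(pl(g,*c,z)[:2],4),"at z=.024",np.round(pl(g,*c,.026)[:2],4))
E
```

```text
travel [0.103, 0.3433, -0.0026] twist [-0.01, -0.02, 0.67] | pos [0.564, -0.259, 0.1275] rot [-3.1414, -0.0003, -3.1299] q [0.92, 0.81, -0.94, 1.67, 0.74, 1.05, 1.33] F [0.3, -0.2, -0.7] g 0.0601 t 25.65
top [290.76752768 182.5498155 ] [282 173  19  20 271] 291.0 centroid@z [0.4583 0.0812] at z=.024 [0.461  0.0821]
side [303.86254296 227.94158076] [294 219  20  21 291] 303.5 centroid@z [0.4552 0.0852] at z=.024 [0.4562 0.0775]
top [290.76752768 182.5498155 ] [282 173  19  20 271] 291.0 centroid@z [0.4572 0.0809] at z=.024 [0.461  0.0821]
side [303.86254296 227.94158076] [294 219  20  21 291] 303.5 centroid@z [0.4548 0.0882] at z=.024 [0.4562 0.0775]
```

View pics/side16.png

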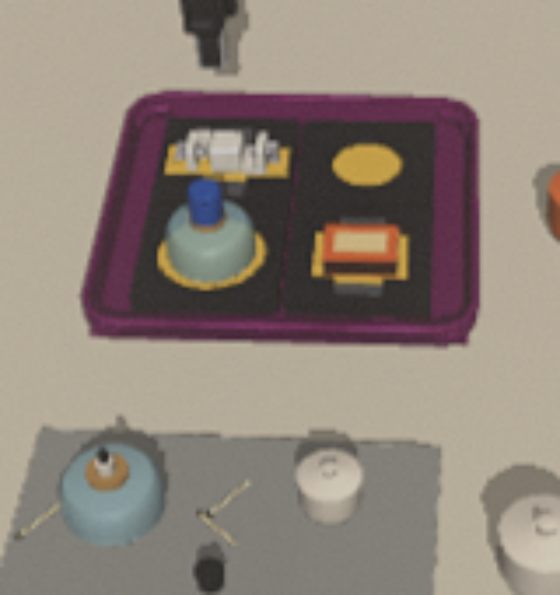

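The boss is lying in its cut-out. The smaller white crucible sits at crop (328,485), with the larger one at the right edge. I take the small one.

apply_moves([
  {"travel": [0.013,0.043,0],"twist": [0,0,0.7],"claw": 0.07},
  {"travel": [0.026,0.086,0],"twist": [0,0,0.7],"claw": 0.07},
  {"travel": [0.039,0.129,0],"twist": [0,0,0.7],"claw": 0.07},
  {"travel": [0.052,0.172,0],"twist": [0,0,0.7],"claw": 0.07},
  {"travel": [0.065,0.215,0],"twist": [0,0,0.7],"claw": 0.07},
  {"travel": [0.078,0.258,0],"twist": [0,0,0.7],"claw": 0.07},
  {"travel": [0.09,0.3,0],"twist": [0,0,0.7],"claw": 0.07},
  {"travel": [0.103,0.342,0],"twist": [0,0,0.7],"claw": 0.07},
  {"travel": [0.103,0.342,0],"twist": [0,0,0.7],"claw": 0.07},
  {"travel": [0.103,0.342,0],"twist": [0,0,0.7],"claw": 0.07},
])

```text
clock: 26.7
position: [0.4567, 0.0825, 0.127]
tool_rot: [-3.141, -0.001, -3.139]
force: [-0.5, -0.4, -0.3]
grip_width: 0.0696
```

apply_moves([
  {"travel": [0,0,0],"twist": [0,0,0],"claw": 0.07},
  {"travel": [0,0,0],"twist": [0,0,0],"claw": 0.07},
])

```text
clock: 26.9
position: [0.4574, 0.0807, 0.1272]
tool_rot: [-3.141, -0.001, 3.139]
force: [0.4, -0.3, 0.2]
grip_width: 0.0699
```

```bash
python3 mv.py 0.457 0.0815 0.018 180; python3 - <<'E'
from h import *
f=bot.grab_frame("side");cv2.imwrite(f"pics/side17.png",cv2.resize(f["frame"][150:270,230:390],None,fx=4.5,fy=4.5))
E
```

```text
travel [0.0003, 0.0008, 0.1092] twist [-0.01, -0.04, -0.13] | pos [0.4574, 0.0807, 0.1272] rot [-3.1414, -0.0007, 3.1394] q [0.44, 0.62, -1.0, 2.07, 0.71, 0.84, 0.59] F [0.4, -0.3, 0.2] g 0.0699 t 26.9
```

View pics/side17.png

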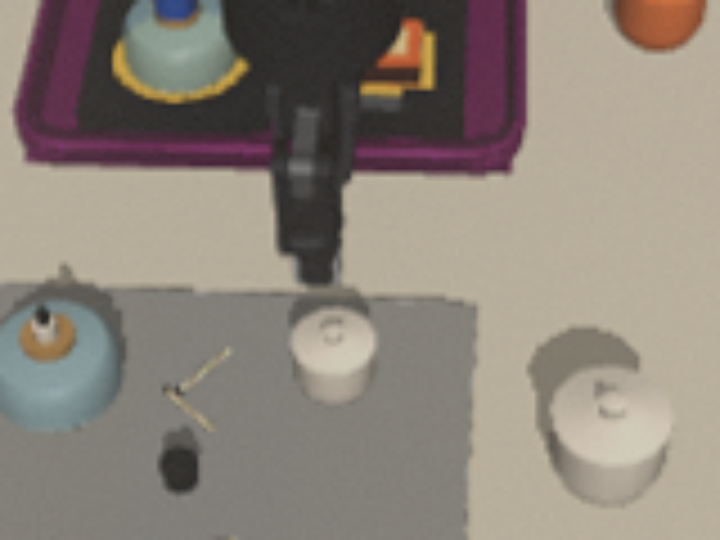

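The enlarged crop confirms it: the small white one is at (333,355), and the larger one at (610,435) stays.

apply_moves([
  {"travel": [0,0.001,0.03],"twist": [0,0,0],"claw": 0.07},
  {"travel": [0,0.001,0.05],"twist": [0,0,0],"claw": 0.07},
  {"travel": [0,0.001,0.07],"twist": [0,0,0],"claw": 0.07},
  {"travel": [0,0.001,0.09],"twist": [0,0,0],"claw": 0.07},
  {"travel": [0,0.001,0.1],"twist": [0,0,0],"claw": 0.07},
  {"travel": [0,0.001,0.107],"twist": [0,0,0],"claw": 0.07},
  {"travel": [0,0.001,0.11],"twist": [0,0,0],"claw": 0.07},
  {"travel": [0,0.001,0.11],"twist": [0,0,0],"claw": 0.07},
  {"travel": [0,0.001,0.11],"twist": [0,0,0],"claw": 0.07},
])

```text
clock: 27.85
position: [0.4576, 0.0829, 0.0181]
tool_rot: [3.142, 0.001, 3.141]
force: [0.1, -0.3, 0.0]
grip_width: 0.0698
```

```bash
python3 mv.py 0.457 0.0815 0.018 180; python3 - <<'E'
from h import *
f=bot.grab_frame("side");cv2.imwrite(f"pics/side18.png",cv2.resize(f["frame"][150:270,230:390],None,fx=4.5,fy=4.5))
E
```

```text
travel [0.0006, -0.0014, 0.0001] twist [0.0, 0.04, -0.03] | pos [0.4576, 0.0829, 0.0181] rot [3.1415, 0.0008, 3.1411] q [0.29, 0.78, -0.8, 2.12, 0.97, 0.66, 0.37] F [0.1, -0.3, 0.0] g 0.0698 t 27.85
```

View pics/side18.png

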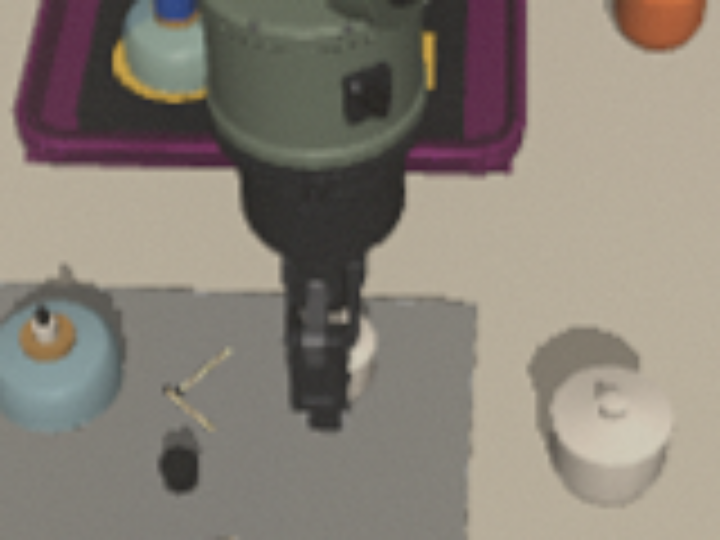

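apply_moves([
  {"travel": [0.0015,-0.001,0],"twist": [0,0,0],"claw": 0.07},
  {"travel": [0.0015,-0.001,0],"twist": [0,0,0],"claw": 0.055},
  {"travel": [0.0015,-0.001,0],"twist": [0,0,0],"claw": 0.05},
  {"travel": [0.0015,-0.001,0],"twist": [0,0,0],"claw": 0.046},
  {"travel": [0.0015,-0.001,0],"twist": [0,0,0],"claw": 0.0},
  {"travel": [0.0015,-0.001,0],"twist": [0,0,0],"claw": 0.0},
  {"travel": [0.0015,-0.001,0],"twist": [0,0,0],"claw": 0.0},
  {"travel": [0.0015,-0.001,0],"twist": [0,0,0],"claw": 0.0},
  {"travel": [0.0015,-0.001,0],"twist": [0,0,0],"claw": 0.0},
], force=30)

```text
clock: 28.8
position: [0.4559, 0.0818, 0.0177]
tool_rot: [-3.141, 0.0, 3.141]
force: [-1.9, -1.9, 6.7]
grip_width: 0.0411
```

apply_moves([
  {"travel": [0,0,-0.01],"twist": [0,0,0],"claw": 0.0},
  {"travel": [0,0,-0.03],"twist": [0,0,0],"claw": 0.0},
  {"travel": [0,0,-0.06],"twist": [0,0,0],"claw": 0.0},
  {"travel": [0,0,-0.09],"twist": [0,0,0],"claw": 0.0},
  {"travel": [0,0,-0.11],"twist": [0,0,0],"claw": 0.0},
  {"travel": [0,0,-0.11],"twist": [0,0,0],"claw": 0.0},
  {"travel": [0,0,-0.11],"twist": [0,0,0],"claw": 0.0},
])

```text
clock: 29.5
position: [0.4559, 0.0816, 0.1279]
tool_rot: [-3.141, 0.001, 3.141]
force: [-0.0, -0.5, -1.3]
grip_width: 0.0412
```

```bash
python3 mv.py 0.4535 -0.2605 0.128 180; python3 - <<'E'
from h import *
f=bot.grab_frame("side");cv2.imwrite(f"pics/side19.png",cv2.resize(f["frame"][150:270,230:390],None,fx=4.5,fy=4.5))
E
```

```text
travel [0.0021, -0.3421, -0.0] twist [-0.01, 0.04, -0.04] | pos [0.4559, 0.0816, 0.1279] rot [-3.1414, 0.0007, 3.1409] q [0.44, 0.61, -1.0, 2.07, 0.7, 0.84, 0.59] F [-0.0, -0.5, -1.3] g 0.0412 t 29.5
```

View pics/side19.png

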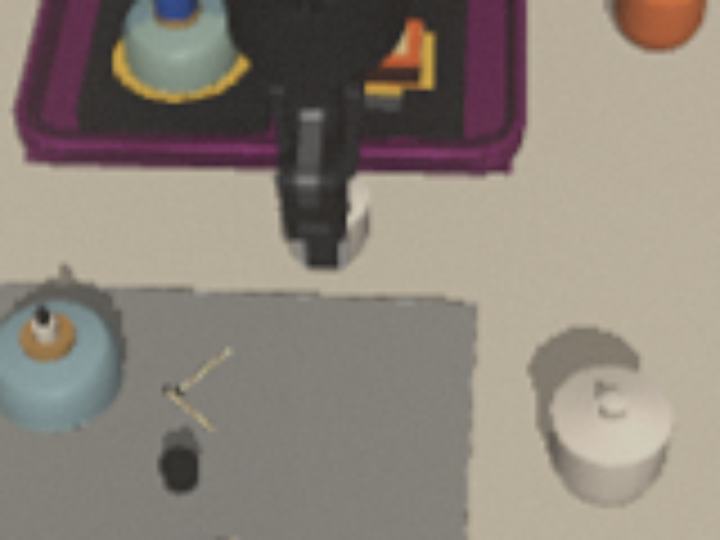

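The crucible is held and level. Carry it smoothly to the small round cut-out.

apply_moves([
  {"travel": [0.0,-0.02,0],"twist": [0,0,0],"claw": 0.0},
  {"travel": [0.001,-0.055,0],"twist": [0,0,0],"claw": 0.0},
  {"travel": [0.001,-0.095,0],"twist": [0,0,0],"claw": 0.0},
  {"travel": [0.001,-0.135,0],"twist": [0,0,0],"claw": 0.0},
  {"travel": [0.001,-0.175,0],"twist": [0,0,0],"claw": 0.0},
  {"travel": [0.002,-0.215,0],"twist": [0,0,0],"claw": 0.0},
  {"travel": [0.002,-0.255,0],"twist": [0,0,0],"claw": 0.0},
  {"travel": [0.002,-0.295,0],"twist": [0,0,0],"claw": 0.0},
  {"travel": [0.002,-0.325,0],"twist": [0,0,0],"claw": 0.0},
  {"travel": [0.002,-0.342,0],"twist": [0,0,0],"claw": 0.0},
])

```text
clock: 30.55
position: [0.4527, -0.2625, 0.1264]
tool_rot: [3.141, -0.002, 3.139]
force: [0.4, 0.7, -1.2]
grip_width: 0.0413
```

apply_moves([
  {"travel": [0,0,0],"twist": [0,0,0],"claw": 0.0},
  {"travel": [0,0,0],"twist": [0,0,0],"claw": 0.0},
  {"travel": [0,0,0],"twist": [0,0,0],"claw": 0.0},
])

```text
clock: 30.85
position: [0.4537, -0.2589, 0.1273]
tool_rot: [3.141, -0.0, -3.14]
force: [-0.3, -0.5, -0.6]
grip_width: 0.0411
```

```bash
python3 mv.py 0.4535 -0.2605 0.0267 180
```

```text
travel [0.0002, -0.0017, 0.1006] twist [0.04, -0.03, 0.07] | pos [0.4537, -0.2589, 0.1273] rot [3.1409, -0.0004, -3.1403] q [1.09, 0.69, -0.97, 1.93, 0.72, 0.92, 1.33] F [-0.3, -0.5, -0.6] g 0.0411 t 30.85
```

apply_moves([
  {"travel": [0,-0.001,0.025],"twist": [0,0,0],"claw": 0.0},
  {"travel": [0,-0.001,0.05],"twist": [0,0,0],"claw": 0.0},
  {"travel": [0,-0.001,0.07],"twist": [0,0,0],"claw": 0.0},
  {"travel": [0,-0.001,0.083],"twist": [0,0,0],"claw": 0.0},
  {"travel": [0,-0.001,0.09],"twist": [0,0,0],"claw": 0.0},
  {"travel": [0,-0.001,0.093],"twist": [0,0,0],"claw": 0.0},
  {"travel": [0,-0.001,0.093],"twist": [0,0,0],"claw": 0.0},
  {"travel": [0,-0.001,0.093],"twist": [0,0,0],"claw": 0.0},
])

```text
clock: 31.65
position: [0.454, -0.2612, 0.0352]
tool_rot: [-3.141, 0.001, 3.141]
force: [-0.4, 0.1, -1.0]
grip_width: 0.041
```

```bash
python3 mv.py 0.4535 -0.2605 0.0267 180; python3 - <<'E'
from h import *
f=bot.grab_frame("side");cv2.imwrite(f"pics/side20.png",cv2.resize(f["frame"][90:210,210:370],None,fx=4.5,fy=4.5))
E
```

```text
travel [0.0005, 0.0007, 0.0085] twist [-0.02, 0.04, -0.02] | pos [0.454, -0.2612, 0.0352] rot [-3.1412, 0.0007, 3.1412] q [1.01, 0.82, -0.85, 1.97, 0.89, 0.78, 1.2] F [-0.4, 0.1, -1.0] g 0.041 t 31.65
```

View pics/side20.png

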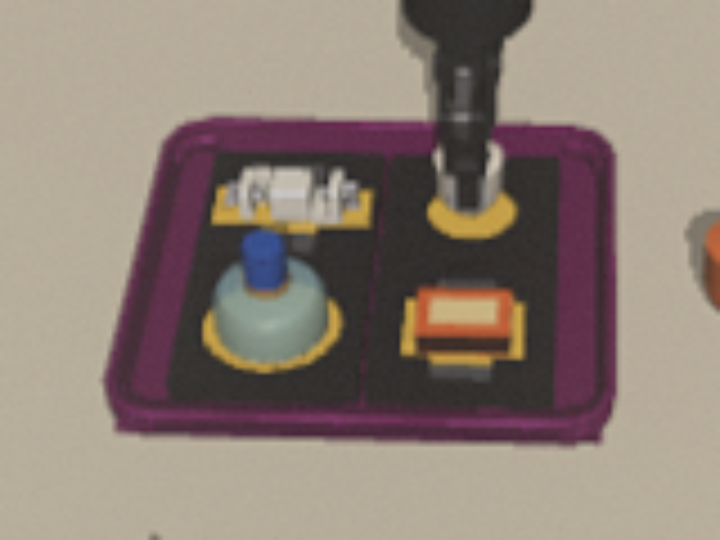

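Slightly left (+x) of the cut-out's centre, so I shift 2 mm while lowering gently.

apply_moves([
  {"travel": [0.002,0.001,0.001],"twist": [0,0,0],"claw": 0.0},
  {"travel": [0.002,0.001,0.003],"twist": [0,0,0],"claw": 0.0},
  {"travel": [0.002,0.001,0.005],"twist": [0,0,0],"claw": 0.0},
  {"travel": [0.002,0.001,0.006],"twist": [0,0,0],"claw": 0.0},
  {"travel": [0.002,0.001,0.007],"twist": [0,0,0],"claw": 0.0},
  {"travel": [0.002,0.001,0.008],"twist": [0,0,0],"claw": 0.0},
  {"travel": [0.002,0.001,0.008],"twist": [0,0,0],"claw": 0.0},
])

```text
clock: 32.4
position: [0.4518, -0.2602, 0.0268]
tool_rot: [-3.141, 0.0, 3.141]
force: [-1.6, -0.4, 5.9]
grip_width: 0.0414
```

apply_moves([
  {"travel": [0,0,0.0005],"twist": [0,0,0],"claw": 0.0},
  {"travel": [0,0,0.0005],"twist": [0,0,0],"claw": 0.0},
])

```text
clock: 32.6
position: [0.4519, -0.2602, 0.0267]
tool_rot: [-3.141, 0.0, 3.141]
force: [-3.9, 1.1, 15.9]
grip_width: 0.0414
```

It's down (16 N at the predicted height). Release gently, rise, and move clear.

apply_moves([
  {"travel": [0,0,-0.0005],"twist": [0,0,0],"claw": 0.046},
  {"travel": [0,0,-0.001],"twist": [0,0,0],"claw": 0.06},
  {"travel": [0,0,-0.001],"twist": [0,0,0],"claw": 0.06},
  {"travel": [0,0,-0.001],"twist": [0,0,0],"claw": 0.06},
  {"travel": [0,0,-0.015],"twist": [0,0,0],"claw": 0.06},
  {"travel": [0,0,-0.04],"twist": [0,0,0],"claw": 0.06},
  {"travel": [0,0,-0.08],"twist": [0,0,0],"claw": 0.06},
  {"travel": [0,0,-0.12],"twist": [0,0,0],"claw": 0.06},
  {"travel": [0,-0.04,-0.14],"twist": [0,0,0],"claw": 0.06},
  {"travel": [0,-0.08,-0.14],"twist": [0,0,0],"claw": 0.06},
])

```text
clock: 33.6
position: [0.4529, -0.3413, 0.1704]
tool_rot: [-3.139, 0.004, -3.14]
force: [0.6, -1.9, -0.6]
grip_width: 0.0599
```

apply_moves([
  {"travel": [0.05,-0.04,0],"twist": [0,0,0],"claw": 0.06},
  {"travel": [0.1,-0.08,0],"twist": [0,0,0],"claw": 0.06},
  {"travel": [0.14,-0.12,0],"twist": [0,0,0],"claw": 0.06},
  {"travel": [0.18,-0.16,0],"twist": [0,0,0],"claw": 0.06},
  {"travel": [0.2,-0.2,0],"twist": [0,0,0],"claw": 0.06},
  {"travel": [0.2,-0.24,0],"twist": [0,0,0],"claw": 0.06},
  {"travel": [0.2,-0.24,0],"twist": [0,0,0],"claw": 0.06},
  {"travel": [0.2,-0.24,0],"twist": [0,0,0],"claw": 0.06},
])

```text
clock: 34.4
position: [0.2496, -0.5825, 0.1664]
tool_rot: [3.142, 0.001, 3.137]
force: [-0.3, 1.6, -0.3]
grip_width: 0.0599
```

```bash
python3 - <<'E'
from h import *
f=bot.grab_frame("side");cv2.imwrite(f"pics/side21.png",cv2.resize(f["frame"][90:360,180:400],None,fx=2.2,fy=2.2))
f=bot.grab_frame("top");cv2.imwrite(f"pics/top21.png",cv2.resize(f["frame"][80:300,140:520],None,fx=2.1,fy=2.1))
s=bot.observe();print(s["position"],s["qpos"],s["force"],s["clock"])
E
```

```text
[ 0.25180211 -0.57962466  0.16667977] [ 1.66194444  0.78338338 -0.96671458  1.60693451  0.6961897   1.1301339
  2.09159428] [0.18986533 0.8627746  0.16534804] 34.5
```

View pics/side21.png

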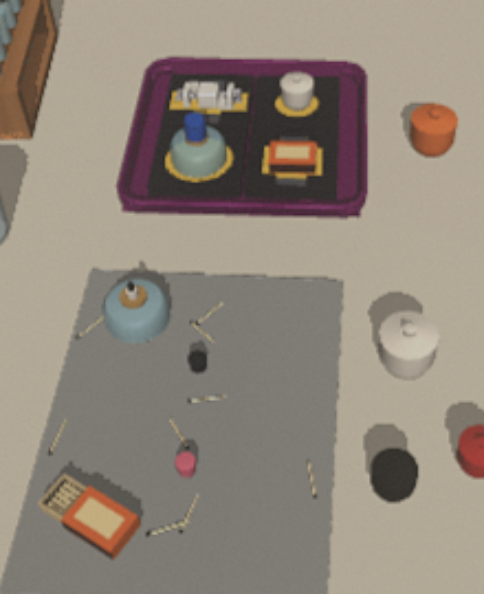

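View pics/top21.png

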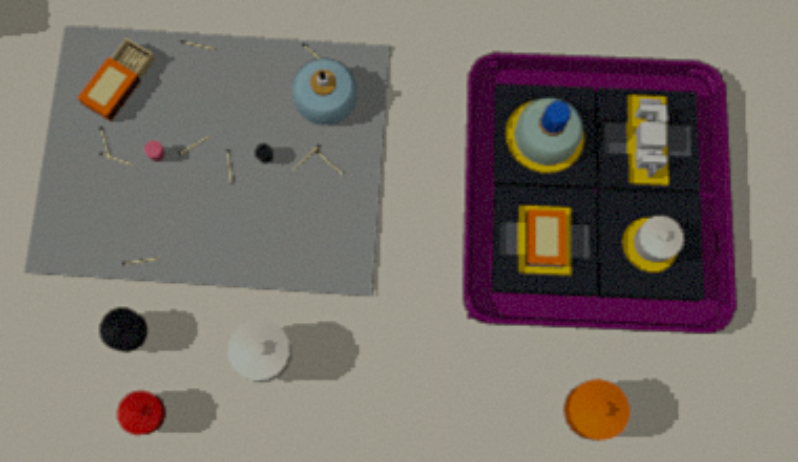

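Both views show all four in their cut-outs and upright, with the look-alikes and extras untouched. The top-view offset of the crucible should be parallax, so I'll check it numerically.

```bash
python3 - <<'E'
from h import *
F={n:bot.grab_frame(n) for n in("side","top")}
def cen(f,mask,box):
    k=np.zeros_like(mask);k[box[1]:box[3],box[0]:box[2]]=1
    return max(comps(mask&k,10),key=lambda t:t[1][4])
R={}
for n,f in F.items():
    H=cv2.cvtColor(f["frame"],cv2.COLOR_BGR2HSV);g=f["frame"].min(2)
    b={"top":dict(cr=(436,178,475,210),cap=(395,120,420,145)),"side":dict(cr=(300,118,330,145),cap=(260,138,280,160))}[n]
    for nm,m in(("cr",g>110),("cap",cv2.inRange(H,(105,110,40),(130,255,255))>0)):
        c,s,_=cen(f,m,b[nm]);R.setdefault(nm,[]).append(ray(f,*c));print(n,nm,c,s)
for k in R: print(k,tri(R[k]))
E
```

```text
side cr [314.66494845 130.29896907] [307 123  15  17 194]
side cap [268.15841584 147.1980198 ] [264 141   9  13 101]
top cr [453.78658537 192.65853659] [443 183  22  20 328]
top cap [404.37012987 134.95454545] [398 128  14  15 154]
cr [ 0.45353291 -0.26099946  0.03740219]
cap [ 0.56585674 -0.15093476  0.06605861]
```

```bash
python3 -c "
from workcell import bot
print(bot.observe()['clock'],bot.job_done())"
```

```text
the job is handed in; nothing more can be done
34.6 None
```

I packed the burner, the matchbox, the boss head and the smaller white crucible, in that order, each into its own cut-out. I handed the job in at 34.6 s.

- **Setting down:** Each item was lowered until the arm felt firm contact, 14–28 N, and only then released; the glass and porcelain were not dropped.
- **Last checks:** The final side and top pictures show all four upright inside their cut-outs. Two-view measurements put the burner cap at (0.566, -0.151, 0.066) and the crucible at (0.4535, -0.261, 0.037). Both are within about 1 mm of the cut-out centres I measured and at the heights expected for being fully down. The matchbox and boss head were checked only by contact height and picture.
- **Left alone:** The bare-wick burner, the half-open matchbox and the other crucibles look unmoved.
- **Disagreements:**
  - The mat turned out to be about 4 mm thick, which I had not allowed for, so the burner had to go down about 4 mm further than first planned.
  - The boss head and the crucible sat 2–3 mm off in x just before lowering. I corrected both.

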